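# Slicing guide: open the gauge four clicks and hold it

### The job

Lift the pepper mill out of the way of the slicing guide's lever and stand it upright on the white chopping board, then swing the lever away from its rest by exactly four clicks, counting them by feel, and keep hold of it there. The lever is sprung and runs back if let go, so finish still holding it at the fourth click, while I lock the gauge; leave the other things on the table where they are.

Things in the scene. Friction and masses are not known exactly. Their poses are not given: they have to be found in the camera images.
- lever: Flat steel lever bar, 135 mm long, 16 wide, top 71 mm above the table, lying level over the robot's end of the slicing guide, with an upright black knob near its end. Origin: on its upright axis at table height; x along the bar to the knob, z up. It rests against a stop and swings only anticlockwise seen from above (x turning towards y), 1.75 rad at most. A spring pushes it back to the stop.
- knob (a point): Centre of the top of the lever's knob: black upright cylinder, 22 mm diameter, 73 to 119 mm above the table, centred 130 mm from the axis. At the knob the spring pushes back with about 3.5 N at rest, 6.5 N at the fourth click; each click adds and takes up to about 3 N. The clicks are too weak to hold the lever: let go, it runs back.
- click_plate: Steel disc, 76 mm radius, under the lever and on its axis, with 7 upright brass studs, 8 mm diameter, 60 mm from the axis, 0.22 rad apart, 46 to 60 mm above the table. Origin on the axis 40 mm above the table, z up, x points at stud 1; the others follow anticlockwise. Stud 1 lies 0.17 to 0.37 rad past the lever's rest, differently each start; the plate stays put while the lever is worked.
- ball (a point): Sprung ball under the lever bar, about 55 mm from the axis, that rides over the studs. Click n is the ball dropped into the gap between studs n and n+1 (fourth click: lever 0.77 rad past stud 1). Feel: push steps up 1 to 3 N on meeting stud 1, eases below the plain spring force as a stud is passed, then jumps up by 3 to 6 N at the knob where the ball bottoms in the gap against the next stud.
- guide: The slicing guide, a fixed aluminium bench device. Origin: on the lever's axis at table height, z up. Round end 170 mm across, 40 mm high about the origin; from 58 to 272 mm along its +x (away from the robot) a bed 300 mm wide, 56 high, with a knife guide up to 105 mm high at the far end and a gauge plate that moves with the lever. The resting lever points 2.54 rad anticlockwise from the guide's x.
- mill: Dark wooden pepper mill, 150 mm tall, standing in the lever's path: round foot 52 mm across, waist 36 mm, straight upper part 44 mm across from 80 to 128 mm above its foot, domed top. 0.15 to 0.3 kg. Origin: centre of its underside; z up along the mill.
- board: White plastic chopping board, fixed, 260 mm along its x, 190 mm along its y, 20 mm thick. Origin: centre of its underside, so its top is 20 mm above the origin.
- shaker: Bystander: small glass salt shaker with steel cap, 38 mm across, 72 mm tall, beside the slicing guide. Origin: centre of its underside.
- jar: Bystander: lidded amber glass jar, 64 mm across, 95 mm tall. Origin: centre of its underside.
- bowl: Bystander: white bowl, 130 mm across, 55 mm tall. Origin: centre of its underside.
- mug: Bystander: steel mug, 76 mm across, 85 mm tall, handle at its +y. Origin: centre of its underside.
- can: Bystander: food can, 74 mm across, 110 mm tall. Origin: centre of its underside.
- spatula: Bystander: spatula lying flat, black handle to its -x, up to 30 mm high.

How it is judged:
By the outcome, as a careful person would: the job done as asked, in the order asked, and still so for the second after the job is handed in, while the arm keeps its last pose, push and grip.
It also fails if it takes over 72 s, if anything falls off the work surface, if the arm or the gripper's body presses on something with over 40 N, if the wrist force passes 120 N, or if a joint passes its speed limit or range.

### The arm

A 7-joint arm with a two-finger parallel gripper is mounted at the origin on the work surface. World frame = base frame: x ahead of the robot, y to its left, z up, the work surface at z = 0. Lengths are in m, angles in rad, forces in N, time in s.
With the tool pointing down it reaches from about 0.425 to 0.875 m from the base axis. Payload 4.7 kg.
Tool frame: the origin (TCP) lies at the very end of the fingers, on their centre line; the grasp point (between the pads) lies 19 mm behind it (grip_point_offset is the distance from the TCP to the grasp point, in m); x points along the fingers, z is the direction in which the jaws open and shut, and the axes are right-handed (so a half turn about x gives the same grasp; the last joint's range is limited). The gripper opens to 87 mm and grips with 3 to 60 N. Pads are 19 mm wide; open, the fingers measure 117 mm over their backs; the gripper's body (75 mm by 190 mm) begins 51 mm behind the grasp point.
Start: joints at [-1.207, 0.321, -0.07, 1.45, 0.023, 1.371, -0.057], TCP at [0.223, 0.611, 0.223] pointing down, gripper open.
Joint ranges: [-2.86, 2.86], [-0.3, 2.09], [-1.38, 1.24], [0.06, 2.45], [-1.56, 4.7], [0.09, 2.05], [-2.69, 2.69]. Speed limits (rad/s): [2.57, 2.57, 3.14, 3.14, 3.14, 3.14, 3.14].

### API

Orientations are given as a rotation vector (axis times angle).
In Python, from bench import get_state, get_image, calibration, close_job, grip_point_offset gives the robot as it stands.
- The arm moves only by the tool play_rows, never from a script. Its argument "targets" is a list of rows, each an object with "claw": the closure, from 0 (fully open) to 1 (shut); "linear": the shift along the tool's x, y, z as a fraction of full scale, a list of three; "rotation": the turn, a rotation vector about the tool's x, y, z as a fraction of full scale, a list of three. In form: [{"claw": claw, "linear": [x, y, z], "rotation": [wx, wy, wz]}, ...]. A call has 1 to 10 rows; each row shifts and turns the pose as measured when the row begins, along the tool's axes as they then stand; what a row does not reach is not made up. Full scale, the value 1, is 2.5 cm for a shift and 90 degrees for a turn. A row lasts 1/12 s, in which the tool goes at most 41.7 mm and 7.16 degrees, less where a joint would pass 70% of its speed; a pose out of reach is approached as far as the arm can. A call with a number of a shift or a turn outside -1 to 1 is refused whole. A call with a gripper value outside its range is refused whole. The fingers move at their own pace and stop on an object; "newtons" is the grip in N (left out, the last holds). Time passes only in rows, so rows that do not move let the fingers close. It gives the time, the measured TCP pose, the force and the opening at its end, in the units of the state.
- get_state(): the state, without advancing time (a new reading comes with each control period).
- get_image(name): name is "side" or "top"; returns the picture (400x640x3 uint8, blue, green, red); there is no depth.
- calibration(name): a dict with "fx", "fy", "cx", "cy" (pixels), "dist_coeffs" ([k1, k2, p1, p2, k3] as OpenCV has them; the pictures are not rectified), "rvec" (rotation vector, rad) and "tvec" (3), from world to camera coordinates, as OpenCV has them. Camera axes: x right, y down, z forward; pixel columns grow to the right and rows downward; lengths in m; the calibration is good to about 2 mm. A picture is of the moment at which its call begins. calibration takes no time and is no camera call.
- close_job(): hands the job in, once; it reports no verdict.
The state is a dict: "time": time; "joint_positions": joint angles; "qd": joint speeds; "joint_torque": joint torques, N m; "position": TCP position; "tool_rot": TCP orientation; "ft_force": force on the tool from outside, world axes, zero at the start; "torque": the same for the moment, N m; "grip_width": opening from 0.0 (shut) to 1.0 (fully open).
Only numpy, scipy, OpenCV 4.12 (cv2) and the standard library are available. Lean on these libraries where they do the work, as an engineer would, in place of code of your own. Each camera call takes 0.05 s, during which the arm holds its last target. There are 200 camera calls.

## Working session

There is one attempt and no reset: what is moved stays moved. The work goes in short steps, Python scripts to look and compute and a tool call to move; the robot and the scene stay as the last step left them, time stands still between calls to the robot, and variables do not carry over. Pictures are saved under pics/ and viewed, about 8 in all and at most 12, crops included, and the job is handed in when it is done.

Besides the shell and the picture viewer there is one more tool, called after ">>>" as name(argument=value, ...), one argument or row to a line, values as JSON. play_rows: Moves the arm, as the interface text tells. Shift numbers are shares of 2.5 cm and turn numbers shares of 90 degrees, none past 1 either way. Its arguments: {"type":"object","properties":{"targets":{"type":"array"},"newtons":{"type":"number"}},"required":["targets"]}

```bash
mkdir -p pics; ls; python3 - <<'E'
from bench import *
import cv2
for n in("top","side"):
    cv2.imwrite(f"pics/{n}0.png",get_image(n)); print(n,calibration(n))
print(get_state(),grip_point_offset)
E
```

```text
pics
top {'fx': 423.9860010060833, 'fy': 423.9860010060833, 'cx': 319.3003761017069, 'cy': 208.34211675221178, 'dist_coeffs': array([0.00410527, 0.        , 0.        , 0.        , 0.        ]), 'rvec': array([ 2.13645552, -2.1815647 ,  0.10579386]), 'tvec': array([0.06144145, 0.53930815, 1.30172272])}
side {'fx': 473.6954560910714, 'fy': 473.6954560910714, 'cx': 324.71327151371133, 'cy': 202.00728723538393, 'dist_coeffs': array([-0.00500929,  0.        ,  0.        ,  0.        ,  0.        ]), 'rvec': array([ 2.31276083, -0.57710091,  0.20907771]), 'tvec': array([-0.45811608,  0.26155278,  1.21783931])}
{'time': 0.1, 'joint_positions': array([-1.2069215 ,  0.32171975, -0.07007636,  1.45156691,  0.02261609,
        1.37081711, -0.05688484]), 'qd': array([-0.00015314, -0.002182  , -0.00062099, -0.00292277, -0.00043795,
       -0.00197679, -0.00099161]), 'joint_torque': array([ 2.61859223e-04, -4.92570412e+01, -4.05372335e-01, -3.13399279e+01,
       -6.40745298e-02,  3.94979480e-02,  8.16805209e-05]), 'position': array([0.22262854, 0.6101446 , 0.22158277]), 'tool_rot': array([-0.94890384,  1.35597825,  0.94711824]), 'ft_force': array([-0.22036426, -0.07045952,  0.13166509]), 'torque': array([ 0.00105655,  0.04139875, -0.0142168 ]), 'grip_width': 1.0005247994407438} 0.0187
```

View pics/top0.png

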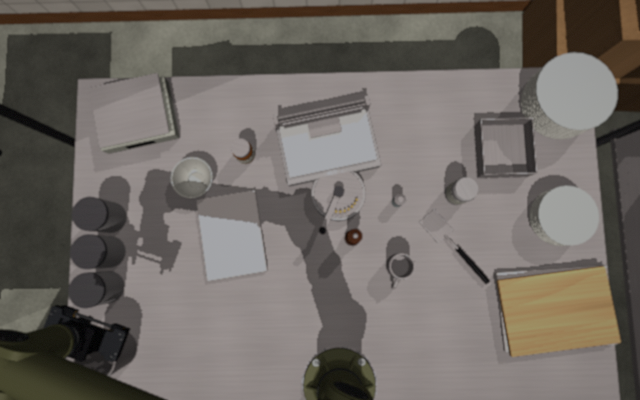

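View pics/side0.png

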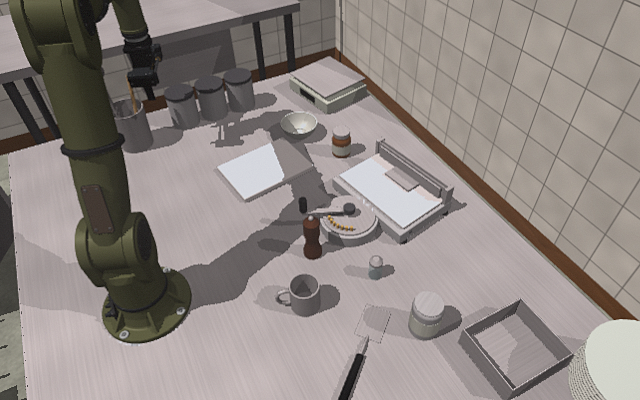

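The top view shows the board around (232,235), the lever from its axis (338,190) to its knob (322,230), and the mill top at (354,237) in the lever's path. The side view agrees: mill (312,238), knob (303,204), pivot (349,209). Next I'll zoom in on both and set up ray helpers.

```bash
cat > h.py <<'E'
import numpy as np,cv2
from bench import *
from scipy.spatial.transform import Rotation as R
def ray(n,uv):
    c=calibration(n);K=np.array([[c['fx'],0,c['cx']],[0,c['fy'],c['cy']],[0,0,1]])
    p=cv2.undistortPoints(np.array([[uv]],float),K,c['dist_coeffs'])[0,0]
    M=cv2.Rodrigues(c['rvec'])[0];return -M.T@c['tvec'],M.T@np.array([p[0],p[1],1])
def plane(n,uv,z):
    o,d=ray(n,uv);return o+d*(z-o[2])/d[2]
def proj(n,P):
    c=calibration(n);K=np.array([[c['fx'],0,c['cx']],[0,c['fy'],c['cy']],[0,0,1]])
    return cv2.projectPoints(np.array(P,float).reshape(-1,3),c['rvec'],c['tvec'],K,c['dist_coeffs'])[0][:,0]
def tri(a,b):
    (o,d),(p,e)=ray('top',a),ray('side',b);t=np.linalg.lstsq(np.c_[d,-e],p-o,rcond=None)[0]
    x,y=o+d*t[0],p+e*t[1];return (x+y)/2,np.linalg.norm(x-y)
E
python3 - <<'E'
from h import *
t=cv2.imread('pics/top0.png');s=cv2.imread('pics/side0.png')
a=cv2.resize(t[160:260,300:420],None,fx=5,fy=5,interpolation=cv2.INTER_CUBIC)
b=cv2.resize(s[180:270,270:390],None,fx=5,fy=5,interpolation=cv2.INTER_CUBIC)
cv2.imwrite('pics/ct.png',a);cv2.imwrite('pics/cs.png',b)
hsv=cv2.cvtColor(t,cv2.COLOR_BGR2HSV)
# brass studs, top
def blobs(im,m,off,mn=2):
    n,l,st,c=cv2.connectedComponentsWithStats(m.astype(np.uint8))
    return [(st[i,4],(c[i]+off).round(1),st[i,:4]) for i in range(1,n) if st[i,4]>=mn]
sub=hsv[160:260,300:420]
print('brass',blobs(t,(sub[...,1]>70)&(sub[...,2]>120),np.array([300,160])))
print('dark wood',blobs(t,(sub[...,1]>80)&(sub[...,2]<110),np.array([300,160]),10))
print('black',blobs(t,(sub[...,2]<35),np.array([300,160]),6))
g=hsv[170:300,180:280]; m=(g[...,2]>175)&(g[...,1]<30)
print('board',blobs(t,m,np.array([180,170]),50))
E
```

```text
brass [(np.int32(6), array([356.2, 199.2]), array([55, 38,  3,  3], dtype=int32)), (np.int32(12), array([352.8, 204.5]), array([51, 42,  5,  6], dtype=int32)), (np.int32(6), array([344.2, 210.3]), array([43, 49,  3,  3], dtype=int32)), (np.int32(5), array([348.2, 208.6]), array([47, 48,  3,  2], dtype=int32)), (np.int32(6), array([335.5, 211. ]), array([35, 50,  2,  3], dtype=int32)), (np.int32(6), array([339.8, 211.2]), array([39, 50,  3,  3], dtype=int32))]
dark wood [(np.int32(166), array([352.8, 236.7]), array([46, 69, 16, 16], dtype=int32))]
black [(np.int32(23), array([322., 230.]), array([20, 68,  5,  5], dtype=int32))]
board []
```

View pics/ct.png

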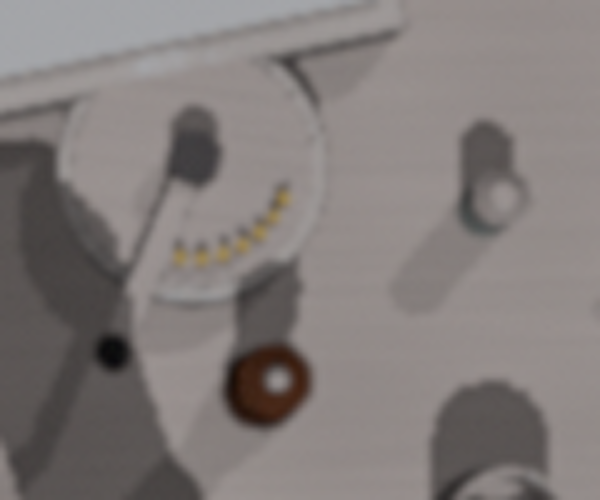

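View pics/cs.png

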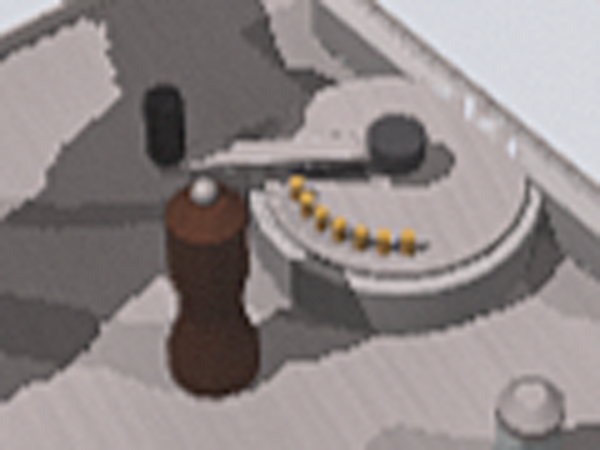

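The crops give me: seven studs at crop-top (180,258) to (284,199), knob top (112,352), and mill finial (278,380). In the side crop, knob top is (163,92) and mill finial (205,190).

```bash
python3 - <<'E'
from h import *
from scipy.optimize import least_squares
T=lambda u,v:(u/5+300-.4,v/5+160-.4)
S=lambda u,v:(u/5+270-.4,v/5+180-.4)
st=np.array([plane('top',T(*p),.06)[:2] for p in[(180,258),(201,259),(223,254),(243,245),(259,232),(273,217),(284,199)]])
k=plane('top',T(112,352),.119)
print('knob',k.round(4),'tri',tri(T(112,352),S(163,95)))
f=least_squares(lambda q:np.r_[np.array([q[:2]+.06*np.array([np.cos(q[2]+.22*i),np.sin(q[2]+.22*i)])-st[i] for i in range(7)]).ravel(),np.hypot(*(q[:2]-k[:2]))-.13],[k[0]+.1,k[1],-2.5]);print('axis, stud1 angle',f.x,'rms',np.sqrt(2*f.cost/14))
ax=f.x;d=k[:2]-ax[:2];th=np.arctan2(d[1],d[0]);print('lever ang',th,'r',np.hypot(*d),'stud1 past rest',(ax[2]-th+np.pi)%(2*np.pi)-np.pi)
print('mill finial',tri(T(278,380),S(205,190)),plane('top',T(278,380),.15))
print('mill body top ring',plane('top',T(270,380),.128), 'side foot', plane('side',S(214,372),0.0))
# board
t=cv2.imread('pics/top0.png');
for p in[(197,191),(257,189),(268,270),(206,282)]: print('board',plane('top',p,.02).round(3))
for n,u,z in[('shaker',(398.5,199.5),.072),('mug',(400,265),.085),('bowl',(192,177),.05)]:print(n,plane('top',u,z).round(3))
s=get_state();print(R.from_rotvec(s['tool_rot']).as_matrix().round(3))
E
```

```text
knob [0.467  0.0426 0.119 ] tri (array([0.46902853, 0.04188624, 0.11897088]), np.float64(0.004283047118115428))
axis, stud1 angle [ 0.5865325  -0.00921803 -3.29540077] rms 0.0003481607208699924
lever ang 2.732515746890298 r 0.1302769022327481 stud1 past rest 0.25526879495915367
mill finial (array([ 0.44938715, -0.05240988,  0.14311351]), np.float64(0.0037012598354003333)) [ 0.44733957 -0.0512795   0.15      ]
mill body top ring [ 0.44840736 -0.048258    0.128     ] side foot [ 0.44737192 -0.05920669  0.        ]
board [0.606 0.439 0.02 ]
board [0.608 0.248 0.02 ]
board [0.352 0.214 0.02 ]
board [0.318 0.408 0.02 ]
shaker [ 0.558 -0.192  0.072]
mug [ 0.361 -0.186  0.085]
bowl [0.646 0.446 0.05 ]
[[-0.    -0.939  0.343]
 [-0.002  0.343  0.939]
 [-1.    -0.    -0.002]]
```

Everything checks out: mill at (0.448,-0.052), knob at (0.467,0.043), stud 1 about 0.255 rad past rest, so the fourth click is about 1.025 rad. Moving now.

>>> play_rows(
  targets=[
    {"claw":0,"linear":[-0.1,-1,-0.5],"rotation":[0,0,0]},
    {"claw":0,"linear":[-0.1,-1,-0.5],"rotation":[0,0,0]},
    {"claw":0,"linear":[-0.1,-1,-0.5],"rotation":[0,0,0]},
    {"claw":0,"linear":[-0.1,-1,-0.5],"rotation":[0,0,0]},
    {"claw":0,"linear":[-0.1,-1,-0.5],"rotation":[0,0,0]},
    {"claw":0,"linear":[-0.1,-1,-0.5],"rotation":[0,0,0]},
    {"claw":0,"linear":[-0.1,-1,-0.5],"rotation":[0,0,0]},
    {"claw":0,"linear":[-0.1,-1,-0.5],"rotation":[0,0,0]},
    {"claw":0,"linear":[-0.1,-1,-0.5],"rotation":[0,0,0]},
    {"claw":0,"linear":[-0.1,-1,-0.5],"rotation":[0,0,0]},
  ],
)

```text
time: 0.93
position: [0.4128, 0.4033, 0.2394]
tool_rot: [-0.964, 1.363, 0.963]
ft_force: [-0.1, 0.4, 0.3]
grip_width: 1.003
```

```bash
cat >> h.py <<'E'
def go(P,yaw=None):
    "tool-frame shift (units of 25 mm) to world point P; yaw: wanted jaw-axis angle"
    s=get_state();M=R.from_rotvec(s['tool_rot']).as_matrix()
    jz=np.arctan2(M[1,2],M[0,2])
    print('t',round(s['time'],2),'pos',s['position'].round(4),'F',s['ft_force'].round(2),'w',round(s['grip_width'],3),'jaw',round(jz,3),'tilt',M[:2,0].round(3),'q',s['joint_positions'].round(2))
    # rotation to exact tool-down with the wanted yaw
    a=jz if yaw is None else yaw
    D=np.c_[[0,0,-1],[-np.sin(a),np.cos(a),0],[np.cos(a),np.sin(a),0]]
    print('shift units',(M.T@(np.array(P)-s['position'])/.025).round(2),'rot units',(R.from_matrix(M.T@D).as_rotvec()/(np.pi/2)).round(3))
E
python3 -c "
from h import *
go([.448,-.052,.23])"
```

```text
t 0.93 pos [0.4128 0.4033 0.2394] F [-0.1   0.45  0.29] w 1.003 jaw 1.239 tilt [-0.012 -0.009] q [-0.89  0.17  0.09  1.6  -0.02  1.38  0.43]
shift units [  0.52  -7.27 -16.75] rot units [-0.    -0.008 -0.005]
```

>>> play_rows(
  targets=[
    {"claw":0,"linear":[0.03,-0.4,-0.95],"rotation":[0,-0.002,-0.001]},
    {"claw":0,"linear":[0.03,-0.4,-0.95],"rotation":[0,-0.002,-0.001]},
    {"claw":0,"linear":[0.03,-0.4,-0.95],"rotation":[0,-0.002,-0.001]},
    {"claw":0,"linear":[0.03,-0.4,-0.95],"rotation":[0,-0.002,-0.001]},
    {"claw":0,"linear":[0.03,-0.4,-0.95],"rotation":[0,0,0]},
    {"claw":0,"linear":[0.03,-0.4,-0.95],"rotation":[0,0,0]},
    {"claw":0,"linear":[0.03,-0.4,-0.95],"rotation":[0,0,0]},
    {"claw":0,"linear":[0.03,-0.4,-0.95],"rotation":[0,0,0]},
    {"claw":0,"linear":[0.03,-0.4,-0.95],"rotation":[0,0,0]},
    {"claw":0,"linear":[0.03,-0.4,-0.95],"rotation":[0,0,0]},
  ],
)

```text
time: 1.77
position: [0.4312, 0.1305, 0.228]
tool_rot: [-0.957, 1.356, 0.958]
ft_force: [0.4, -0.0, -0.6]
grip_width: 0.999
```

>>> play_rows(
  targets=[
    {"claw":0,"linear":[0.03,-0.4,-0.95],"rotation":[0,0,0]},
    {"claw":0,"linear":[0.03,-0.4,-0.95],"rotation":[0,0,0]},
    {"claw":0,"linear":[0.03,-0.4,-0.95],"rotation":[0,0,0]},
    {"claw":0,"linear":[0.03,-0.4,-0.95],"rotation":[0,0,0]},
    {"claw":0,"linear":[0.03,-0.4,-0.95],"rotation":[0,0,0]},
    {"claw":0,"linear":[0.03,-0.4,-0.95],"rotation":[0,0,0]},
    {"claw":0,"linear":[0.03,-0.4,-0.5],"rotation":[0,0,0]},
    {"claw":0,"linear":[0,0,0],"rotation":[0,0,0]},
  ],
)

```text
time: 2.43
position: [0.4423, -0.0541, 0.2207]
tool_rot: [-0.95, 1.361, 0.953]
ft_force: [-0.2, -0.2, 0.0]
grip_width: 1.0
```

```bash
python3 -c "
from h import *
go([.448,-.052,.091],1.22)"
```

```text
t 2.43 pos [ 0.4423 -0.0541  0.2207] F [-0.16 -0.23  0.04] w 1.0 jaw 1.225 tilt [-0.008 -0.003] q [-0.51 -0.15  0.52  1.94  0.08  1.34  1.21]
shift units [ 5.18 -0.22  0.18] rot units [ 0.003 -0.003 -0.004]
```

>>> play_rows(
  targets=[
    {"claw":0,"linear":[0.3,-0.22,0.18],"rotation":[0.003,-0.003,-0.004]},
    {"claw":0,"linear":[1,0,0],"rotation":[0,0,0]},
    {"claw":0,"linear":[1,0,0],"rotation":[0,0,0]},
    {"claw":0,"linear":[1,0,0],"rotation":[0,0,0]},
    {"claw":0,"linear":[0.8,0,0],"rotation":[0,0,0]},
    {"claw":0,"linear":[0.6,0,0],"rotation":[0,0,0]},
    {"claw":0,"linear":[0.3,0,0],"rotation":[0,0,0]},
    {"claw":0,"linear":[0,0,0],"rotation":[0,0,0]},
  ],
)

```text
time: 3.1
position: [0.4482, -0.0462, 0.0904]
tool_rot: [-0.945, 1.352, 0.95]
ft_force: [-0.2, 0.0, 0.1]
grip_width: 1.001
```

```bash
python3 - <<'E'
from h import *
go([.448,-.052,.091],1.22)
a=get_image('side')[130:280,230:390];b=get_image('top')[160:280,280:420]
f=lambda i:cv2.resize(i,(400,int(400*i.shape[0]/i.shape[1])),interpolation=cv2.INTER_CUBIC)
A,B=f(a),f(b);h=min(A.shape[0],B.shape[0]);cv2.imwrite('pics/p1.png',np.hstack([A[:h],B[:h]]))
E
```

```text
t 3.1 pos [ 0.4482 -0.0462  0.0904] F [-0.19  0.02  0.08] w 1.001 jaw 1.221 tilt [0.    0.004] q [-0.5  -0.    0.55  2.1  -0.    1.04  1.27]
shift units [-0.03 -0.07 -0.22] rot units [ 0.     0.002 -0.001]
```

View pics/p1.png

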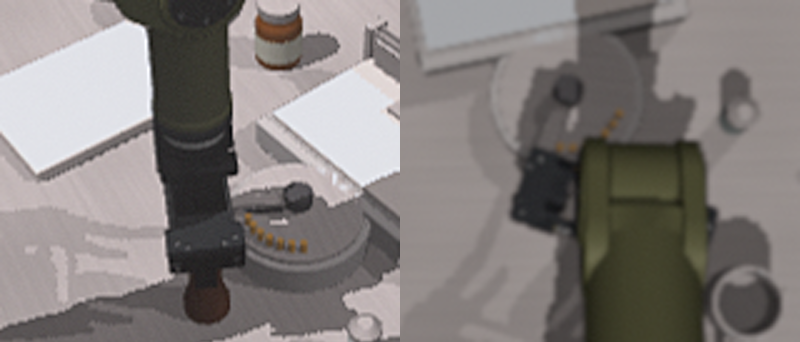

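The mill's foot shows below the fingers at (207,300) and the gripper sits over it, clear of the knob. Closing now.

>>> play_rows(
  targets=[
    {"claw":0.2,"linear":[0,-0.07,-0.22],"rotation":[0,0,0]},
    {"claw":0.3,"linear":[0,0,0],"rotation":[0,0,0]},
    {"claw":0.4,"linear":[0,0,0],"rotation":[0,0,0]},
    {"claw":0.8,"linear":[0,0,0],"rotation":[0,0,0]},
    {"claw":0.8,"linear":[0,0,0],"rotation":[0,0,0]},
    {"claw":0.8,"linear":[0,0,0],"rotation":[0,0,0]},
    {"claw":0.8,"linear":[0,0,0],"rotation":[0,0,0]},
    {"claw":0.8,"linear":[0,0,0],"rotation":[0,0,0]},
  ],
  newtons=25,
)

```text
time: 3.87
position: [0.4533, -0.0527, 0.0972]
tool_rot: [-0.947, 1.341, 0.943]
ft_force: [0.1, -0.7, -2.4]
grip_width: 0.496
```

>>> play_rows(
  targets=[
    {"claw":0.8,"linear":[0,0,0],"rotation":[0,0,0]},
    {"claw":0.8,"linear":[-0.2,0,0],"rotation":[0,0,0]},
    {"claw":0.8,"linear":[-0.3,0,0],"rotation":[0,0,0]},
    {"claw":0.8,"linear":[-0.5,0,0],"rotation":[0,0,0]},
    {"claw":0.8,"linear":[-0.5,0,0],"rotation":[0,0,0]},
  ],
)

```text
time: 4.28
position: [0.4491, -0.0529, 0.1333]
tool_rot: [-0.945, 1.349, 0.948]
ft_force: [-0.0, -0.1, -1.7]
grip_width: 0.497
```

>>> play_rows(
  targets=[
    {"claw":0.8,"linear":[-0.8,0,0],"rotation":[0,0,0]},
    {"claw":0.8,"linear":[-0.8,0,0],"rotation":[0,0,0]},
    {"claw":0.8,"linear":[-0.8,0,0],"rotation":[0,0,0]},
    {"claw":0.8,"linear":[-0.8,0,0],"rotation":[0,0,0]},
    {"claw":0.8,"linear":[-0.8,0,0],"rotation":[0,0,0]},
    {"claw":0.8,"linear":[-0.5,0,0],"rotation":[0,0,0]},
    {"claw":0.8,"linear":[0,0,0],"rotation":[0,0,0]},
  ],
)

```text
time: 4.87
position: [0.4472, -0.0538, 0.2554]
tool_rot: [-0.944, 1.348, 0.947]
ft_force: [0.4, 0.7, -2.6]
grip_width: 0.495
```

```bash
python3 - <<'E'
from h import *
go([.475,.315,.24],1.22)
t=get_image('top');s=get_image('side');cv2.imwrite('pics/t2.png',t);cv2.imwrite('pics/s2.png',s)
cv2.imwrite('pics/p2.png',np.hstack([cv2.resize(s[90:290,200:400],(400,400),interpolation=cv2.INTER_CUBIC),cv2.resize(t[130:330,170:370],(400,400),interpolation=cv2.INTER_CUBIC)]))
E
```

```text
t 4.87 pos [ 0.4472 -0.0538  0.2554] F [ 0.44  0.73 -2.61] w 0.495 jaw 1.219 tilt [0.005 0.005] q [-0.51 -0.17  0.52  1.89  0.08  1.4   1.21]
shift units [ 0.7   4.04 14.23] rot units [-0.001  0.004  0.002]
```

View pics/p2.png

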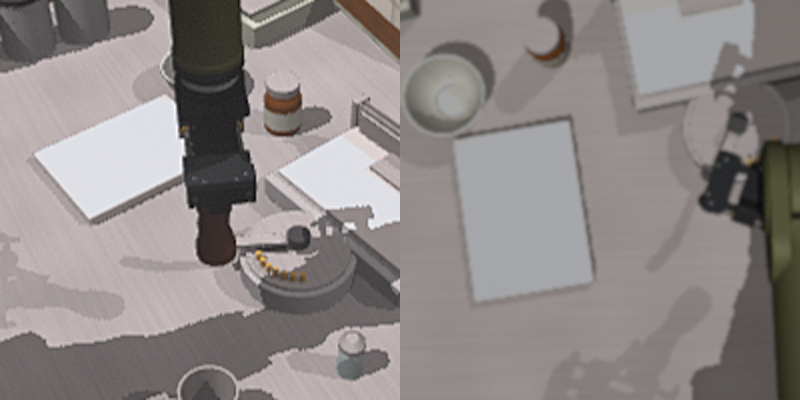

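The mill hangs upright in the grip and the board is clear, with corners at px (197.5,197.5), (255.5,189), (267.5,270) and (207,281.5). Carrying it over.

>>> play_rows(
  targets=[
    {"claw":0.8,"linear":[0,0.14,0.5],"rotation":[0,0,0]},
    {"claw":0.8,"linear":[0,0.28,0.9],"rotation":[0,0,0]},
    {"claw":0.8,"linear":[0,0.28,0.9],"rotation":[0,0,0]},
    {"claw":0.8,"linear":[0,0.28,0.9],"rotation":[0,0,0]},
    {"claw":0.8,"linear":[0,0.28,0.9],"rotation":[0,0,0]},
    {"claw":0.8,"linear":[0,0.28,0.9],"rotation":[0,0,0]},
    {"claw":0.8,"linear":[0,0.28,0.9],"rotation":[0,0,0]},
    {"claw":0.8,"linear":[0,0.28,0.9],"rotation":[0,0,0]},
    {"claw":0.8,"linear":[0,0.28,0.9],"rotation":[0,0,0]},
    {"claw":0.8,"linear":[0,0.28,0.9],"rotation":[0,0,0]},
  ],
)

```text
time: 5.8
position: [0.4509, 0.1708, 0.2378]
tool_rot: [-0.931, 1.382, 0.945]
ft_force: [0.2, -0.2, -1.9]
grip_width: 0.503
```

>>> play_rows(
  targets=[
    {"claw":0.8,"linear":[0,0.28,0.9],"rotation":[0,0,0]},
    {"claw":0.8,"linear":[0,0.28,0.9],"rotation":[0,0,0]},
    {"claw":0.8,"linear":[0,0.28,0.9],"rotation":[0,0,0]},
    {"claw":0.8,"linear":[0,0.28,0.9],"rotation":[0,0,0]},
    {"claw":0.8,"linear":[0,0.28,0.9],"rotation":[0,0,0]},
    {"claw":0.8,"linear":[0,0.1,0.4],"rotation":[0,0,0]},
    {"claw":0.8,"linear":[0,0,0],"rotation":[0,0,0]},
  ],
)

```text
time: 6.38
position: [0.4522, 0.3067, 0.2224]
tool_rot: [-0.937, 1.402, 0.954]
ft_force: [-0.8, -0.2, -1.8]
grip_width: 0.498
```

```bash
python3 -c "
from h import *
go([.472,.318,.122])
print([plane('top',p,.02).round(3)[:2] for p in[(197.5,197.5),(255.5,189),(267.5,270),(207,281.5)]])"
```

```text
t 6.38 pos [0.4522 0.3067 0.2224] F [-0.76 -0.18 -1.79] w 0.498 jaw 1.211 tilt [-0.041 -0.016] q [-0.8   0.13  0.18  1.68 -0.04  1.37  0.6 ]
shift units [ 3.97 -0.71  0.82] rot units [-0.    -0.019 -0.021]
[array([0.585, 0.437]), array([0.608, 0.252]), array([0.352, 0.216]), array([0.32 , 0.405])]
```

>>> play_rows(
  targets=[
    {"claw":0.8,"linear":[0,-0.4,0.4],"rotation":[0,-0.019,-0.021]},
    {"claw":0.8,"linear":[0.6,-0.3,0.4],"rotation":[0,0,0]},
    {"claw":0.8,"linear":[0.8,0,0],"rotation":[0,0,0]},
    {"claw":0.8,"linear":[0.8,0,0],"rotation":[0,0,0]},
    {"claw":0.8,"linear":[0.8,0,0],"rotation":[0,0,0]},
    {"claw":0.8,"linear":[0.4,0,0],"rotation":[0,0,0]},
    {"claw":0.8,"linear":[0.2,0,0],"rotation":[0,0,0]},
    {"claw":0.8,"linear":[0,0,0],"rotation":[0,0,0]},
  ],
)

```text
time: 7.05
position: [0.4762, 0.306, 0.1234]
tool_rot: [-0.941, 1.371, 0.929]
ft_force: [-0.6, 0.6, -2.0]
grip_width: 0.498
```

```bash
python3 -c "
from h import *
go([.472,.318,.118])"
```

```text
t 7.05 pos [0.4762 0.306  0.1234] F [-0.6   0.64 -2.02] w 0.498 jaw 1.203 tilt [-0.004 -0.012] q [-0.79  0.22  0.19  1.79 -0.04  1.15  0.61]
shift units [0.21 0.33 0.39] rot units [ 0.    -0.008  0.   ]
```

Height is 0.1234 with no contact yet. I'll straighten the tool and lower in small steps.

>>> play_rows(
  targets=[
    {"claw":0.8,"linear":[0.1,0,0],"rotation":[0,-0.008,0]},
    {"claw":0.8,"linear":[0.08,0,0],"rotation":[0,0,0]},
    {"claw":0.8,"linear":[0,0,0],"rotation":[0,0,0]},
  ],
)

```text
time: 7.3
position: [0.4774, 0.3051, 0.1204]
tool_rot: [-0.932, 1.358, 0.932]
ft_force: [0.5, 0.5, -2.0]
grip_width: 0.497
```

>>> play_rows(
  targets=[
    {"claw":0.8,"linear":[0.08,0,0],"rotation":[0,0,0]},
    {"claw":0.8,"linear":[0,0,0],"rotation":[0,0,0]},
  ],
)

```text
time: 7.47
position: [0.4783, 0.3055, 0.12]
tool_rot: [-0.932, 1.355, 0.932]
ft_force: [-0.1, -0.2, -2.8]
grip_width: 0.5
```

>>> play_rows(
  targets=[
    {"claw":0.8,"linear":[0.08,0,0],"rotation":[0,0,0]},
    {"claw":0.8,"linear":[0,0,0],"rotation":[0,0,0]},
  ],
)

```text
time: 7.63
position: [0.4789, 0.3061, 0.1189]
tool_rot: [-0.931, 1.353, 0.932]
ft_force: [0.8, -0.4, -3.1]
grip_width: 0.499
```

>>> play_rows(
  targets=[
    {"claw":0.8,"linear":[0.12,0,0],"rotation":[0,0,0]},
    {"claw":0.8,"linear":[0.04,0,0],"rotation":[0,0,0]},
  ],
)

```text
time: 7.8
position: [0.4797, 0.3064, 0.1171]
tool_rot: [-0.932, 1.351, 0.932]
ft_force: [-2.6, -2.4, 6.7]
grip_width: 0.5
```

>>> play_rows(
  targets=[
    {"claw":0.8,"linear":[0.1,0,0],"rotation":[0,0,0]},
    {"claw":0.8,"linear":[0.04,0,0],"rotation":[0,0,0]},
  ],
)

```text
time: 7.97
position: [0.4806, 0.3065, 0.1173]
tool_rot: [-0.931, 1.349, 0.931]
ft_force: [-0.2, 0.4, -2.1]
grip_width: 0.497
```

>>> play_rows(
  targets=[
    {"claw":0.8,"linear":[0.1,0,0],"rotation":[0,0,0]},
    {"claw":0.8,"linear":[0.04,0,0],"rotation":[0,0,0]},
  ],
)

```text
time: 8.13
position: [0.482, 0.3068, 0.117]
tool_rot: [-0.931, 1.346, 0.93]
ft_force: [-0.9, -1.4, -0.2]
grip_width: 0.495
```

Contact came at TCP z 0.117. I'll open and back off straight up.

>>> play_rows(
  targets=[
    {"claw":0.4,"linear":[0.04,0,0],"rotation":[0,0,0]},
    {"claw":0.3,"linear":[0,0,0],"rotation":[0,0,0]},
    {"claw":0.1,"linear":[0,0,0],"rotation":[0,0,0]},
    {"claw":0,"linear":[0,0,0],"rotation":[0,0,0]},
    {"claw":0,"linear":[0,0,0],"rotation":[0,0,0]},
    {"claw":0,"linear":[0,0,0],"rotation":[0,0,0]},
  ],
)

```text
time: 8.63
position: [0.4825, 0.308, 0.1155]
tool_rot: [-0.931, 1.344, 0.931]
ft_force: [0.4, -0.5, -0.7]
grip_width: 0.864
```

```bash
python3 -c "
from h import *
go([.480,.307,.24])"
```

```text
t 8.63 pos [0.4825 0.308  0.1155] F [ 0.39 -0.54 -0.72] w 0.864 jaw 1.202 tilt [0.014 0.01 ] q [-0.78  0.22  0.19  1.8  -0.05  1.11  0.62]
shift units [-4.98  0.03 -0.  ] rot units [-0.     0.009  0.006]
```

>>> play_rows(
  targets=[
    {"claw":0,"linear":[-0.2,0,0],"rotation":[0,0,0]},
    {"claw":0,"linear":[-0.5,0,0],"rotation":[0,0,0]},
    {"claw":0,"linear":[-0.8,0,0],"rotation":[0,0,0]},
    {"claw":0,"linear":[-0.9,0,0],"rotation":[0,0,0]},
    {"claw":0,"linear":[-0.9,0,0],"rotation":[0,0.005,0.003]},
    {"claw":0,"linear":[-0.9,0,0],"rotation":[0,0.005,0.003]},
    {"claw":0,"linear":[-0.5,0,0],"rotation":[0,0,0]},
    {"claw":0,"linear":[0,0,0],"rotation":[0,0,0]},
  ],
)

```text
time: 9.3
position: [0.4804, 0.3066, 0.2432]
tool_rot: [-0.935, 1.364, 0.932]
ft_force: [-0.6, 0.4, -0.6]
grip_width: 1.001
```

```bash
python3 -c "
from h import *
go([.468,.0425,.2],1.161)"
```

```text
t 9.3 pos [0.4804 0.3066 0.2432] F [-0.6   0.38 -0.58] w 1.001 jaw 1.202 tilt [-0.001 -0.002] q [-0.79  0.14  0.19  1.63 -0.03  1.37  0.61]
shift units [  1.75  -3.35 -10.03] rot units [ 0.026 -0.002 -0.   ]
```

>>> play_rows(
  targets=[
    {"claw":0,"linear":[0,-0.15,-0.5],"rotation":[0,0,0]},
    {"claw":0,"linear":[0,-0.32,-0.95],"rotation":[0.005,0,0]},
    {"claw":0,"linear":[0,-0.32,-0.95],"rotation":[0.005,0,0]},
    {"claw":0,"linear":[0,-0.32,-0.95],"rotation":[0.005,0,0]},
    {"claw":0,"linear":[0,-0.32,-0.95],"rotation":[0.005,0,0]},
    {"claw":0,"linear":[0,-0.32,-0.95],"rotation":[0.005,0,0]},
    {"claw":0,"linear":[0,-0.32,-0.95],"rotation":[0,0,0]},
    {"claw":0,"linear":[0,-0.32,-0.95],"rotation":[0,0,0]},
    {"claw":0,"linear":[0,-0.32,-0.95],"rotation":[0,0,0]},
    {"claw":0,"linear":[0,-0.32,-0.95],"rotation":[0,0,0]},
  ],
)

```text
time: 10.13
position: [0.4557, 0.0549, 0.2367]
tool_rot: [-0.907, 1.385, 0.911]
ft_force: [0.5, 1.0, 0.3]
grip_width: 0.998
```

>>> play_rows(
  targets=[
    {"claw":0,"linear":[0.5,-0.2,-0.8],"rotation":[0,0,0]},
    {"claw":0,"linear":[0.3,0,0],"rotation":[0,0,0]},
    {"claw":0,"linear":[0,0,0],"rotation":[0,0,0]},
  ],
)

```text
time: 10.38
position: [0.4487, 0.0242, 0.2142]
tool_rot: [-0.897, 1.392, 0.904]
ft_force: [-0.0, 0.1, 0.3]
grip_width: 1.004
```

```bash
python3 - <<'E'
from h import *
go([.468,.0425,.083],1.161)
t=get_image('top');s=get_image('side');cv2.imwrite('pics/t3.png',t);cv2.imwrite('pics/s3.png',s)
cv2.imwrite('pics/p3.png',np.hstack([cv2.resize(s[80:280,200:400],(400,400),interpolation=cv2.INTER_CUBIC),cv2.resize(t[130:330,170:370],(400,400),interpolation=cv2.INTER_CUBIC)]))
E
```

```text
t 10.38 pos [0.4487 0.0242 0.2142] F [-0.    0.09  0.34] w 1.004 jaw 1.157 tilt [-0.014 -0.004] q [-0.56 -0.12  0.41  1.94  0.05  1.33  1.  ]
shift units [ 5.23 -0.47  1.03] rot units [-0.003 -0.006 -0.007]
```

View pics/p3.png

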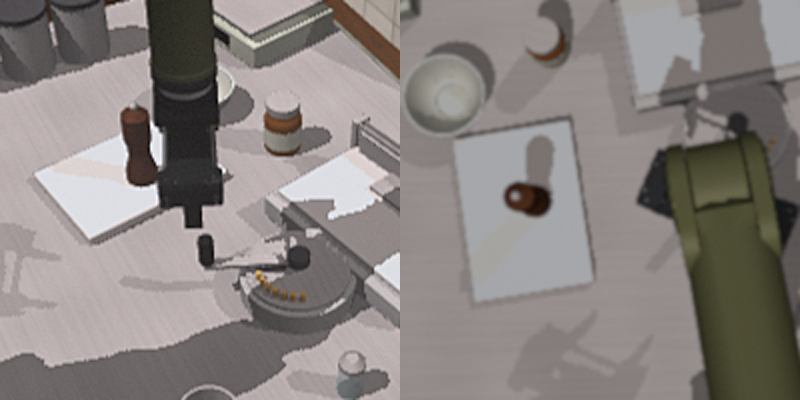

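The mill stands upright near the middle of the board, foot at crop (142,180) on the left and (540,205) on the right. The knob is free at (206,250). Aligning over it and descending.

>>> play_rows(
  targets=[
    {"claw":0,"linear":[0,-0.25,0.5],"rotation":[0,-0.006,-0.007]},
    {"claw":0,"linear":[0,-0.22,0.53],"rotation":[0,0,0]},
    {"claw":0,"linear":[0,0,0],"rotation":[0,0,0]},
    {"claw":0,"linear":[0.7,0,0],"rotation":[0,0,0]},
    {"claw":0,"linear":[0.7,0,0],"rotation":[0,0,0]},
  ],
)

```text
time: 10.9
position: [0.477, 0.0526, 0.184]
tool_rot: [-0.909, 1.36, 0.902]
ft_force: [0.1, 0.6, -0.4]
grip_width: 0.997
```

```bash
python3 -c "
from h import *
go([.468,.0425,.083],1.161)"
```

```text
t 10.9 pos [0.477  0.0526 0.184 ] F [ 0.1   0.55 -0.38] w 0.997 jaw 1.168 tilt [0.014 0.004] q [-0.57 -0.04  0.4   1.94  0.02  1.23  0.99]
shift units [ 4.03  0.22 -0.55] rot units [0.004 0.006 0.007]
```

>>> play_rows(
  targets=[
    {"claw":0,"linear":[0,0.2,-0.45],"rotation":[0,0.004,0.005]},
    {"claw":0,"linear":[0.5,0,0],"rotation":[0,0,0]},
    {"claw":0,"linear":[0.7,0,0],"rotation":[0,0,0]},
    {"claw":0,"linear":[0.7,0,0],"rotation":[0,0,0]},
    {"claw":0,"linear":[0.5,0,0],"rotation":[0,0,0]},
    {"claw":0,"linear":[0,0,0],"rotation":[0,0,0]},
  ],
)

```text
time: 11.4
position: [0.4659, 0.0464, 0.1229]
tool_rot: [-0.915, 1.371, 0.914]
ft_force: [-1.5, -0.2, 0.1]
grip_width: 0.999
```

```bash
python3 -c "
from h import *
go([.468,.0425,.083],1.161)"
```

```text
t 11.4 pos [0.4659 0.0464 0.1229] F [-1.48 -0.23  0.07] w 0.999 jaw 1.177 tilt [ 0.    -0.001] q [-0.57  0.    0.41  2.03  0.    1.12  1.02]
shift units [ 1.6  -0.14 -0.11] rot units [ 0.01  -0.001  0.   ]
```

>>> play_rows(
  targets=[
    {"claw":0,"linear":[0.5,-0.14,-0.11],"rotation":[0.01,0,0]},
    {"claw":0,"linear":[0.6,0,0],"rotation":[0,0,0]},
    {"claw":0,"linear":[0.4,0,0],"rotation":[0,0,0]},
    {"claw":0,"linear":[0.1,0,0],"rotation":[0,0,0]},
    {"claw":0.3,"linear":[0,0,0],"rotation":[0,0,0]},
  ],
)

```text
time: 11.82
position: [0.4699, 0.0436, 0.0868]
tool_rot: [-0.905, 1.371, 0.902]
ft_force: [0.9, -0.4, 0.6]
grip_width: 0.975
```

```bash
python3 -c "
from h import *
go([.468,.0425,.083],1.161)"
```

```text
t 11.82 pos [0.4699 0.0436 0.0868] F [ 0.9  -0.4   0.58] w 0.975 jaw 1.164 tilt [0.004 0.   ] q [-0.56  0.05  0.42  2.06 -0.02  1.03  1.04]
shift units [ 0.15  0.05 -0.07] rot units [0.002 0.001 0.002]
```

>>> play_rows(
  targets=[
    {"claw":0.5,"linear":[0.1,0,-0.05],"rotation":[0,0,0]},
    {"claw":0.7,"linear":[0,0,0],"rotation":[0,0,0]},
    {"claw":1,"linear":[0,0,0],"rotation":[0,0,0]},
    {"claw":1,"linear":[0,0,0],"rotation":[0,0,0]},
    {"claw":1,"linear":[0,0,0],"rotation":[0,0,0]},
    {"claw":1,"linear":[0,0,0],"rotation":[0,0,0]},
    {"claw":1,"linear":[0,0,0],"rotation":[0,0,0]},
    {"claw":1,"linear":[0,0,0],"rotation":[0,0,0]},
    {"claw":1,"linear":[0,0,0],"rotation":[0,0,0]},
  ],
  newtons=35,
)

```text
time: 12.57
position: [0.4717, 0.0431, 0.088]
tool_rot: [-0.907, 1.365, 0.901]
ft_force: [-0.0, -0.2, -0.0]
grip_width: 0.325
```

```bash
cat >> h.py <<'E'
AX=np.array([.5865,-.0092]);TH0=2.7325;S1=.2553
def lev(step=0.02):
    s=get_state();M=R.from_rotvec(s['tool_rot']).as_matrix();p=s['position']
    g=p-0;  d=(g[:2]-.0187*M[:2,0])-AX;th=np.arctan2(d[1],d[0])%(2*np.pi);r=np.hypot(*d)
    u=np.array([-np.sin(th),np.cos(th)]);F=s['ft_force']
    jz=np.arctan2(M[1,2],M[0,2])
    print('t',round(s['time'],2),'z',p[2].round(4),'th-rest',round(th-TH0,3),'r',r.round(4),'jaw-th',round(jz-th+np.pi/2+0,3),'push',round(-F[:2]@u,2),'rad',round(F[:2]@(d/r),2),'Fz',F[2].round(1),'w',round(s['grip_width'],3),'tilt',M[:2,0].round(3),'q',s['joint_positions'].round(2))
E
python3 -c "
from h import *
lev()"
```

```text
t 12.57 z 0.088 th-rest -0.018 r 0.1263 jaw-th 0.021 push -0.14 rad -0.06 Fz -0.0 w 0.325 tilt [0.009 0.002] q [-0.56  0.05  0.42  2.06 -0.02  1.03  1.04]
```

Still closing. I'll let the fingers finish.

>>> play_rows(
  targets=[
    {"claw":1,"linear":[0,0,0],"rotation":[0,0,0]},
    {"claw":1,"linear":[0,0,0],"rotation":[0,0,0]},
    {"claw":1,"linear":[0.1,0,0],"rotation":[0,0,0]},
  ],
)

```text
time: 12.82
position: [0.4706, 0.0407, 0.0874]
tool_rot: [-0.907, 1.37, 0.901]
ft_force: [-11.9, -1.7, 34.9]
grip_width: 0.242
```

```bash
python3 -c "
from h import *
lev()"
```

```text
t 12.82 z 0.0874 th-rest 0.003 r 0.1262 jaw-th -0.0 push -6.24 rad 10.29 Fz 34.9 w 0.242 tilt [ 0.005 -0.001] q [-0.55  0.05  0.42  2.06 -0.02  1.03  1.04]
```

>>> play_rows(
  targets=[
    {"claw":1,"linear":[0,0,0],"rotation":[0,0,0]},
    {"claw":1,"linear":[0,0,0],"rotation":[0,0,0]},
  ],
)

```text
time: 12.98
position: [0.4705, 0.0405, 0.088]
tool_rot: [-0.907, 1.371, 0.902]
ft_force: [1.1, 0.4, -3.0]
grip_width: 0.243
```

```bash
python3 -c "
from h import *
lev()"
```

```text
t 12.98 z 0.088 th-rest 0.005 r 0.1262 jaw-th -0.002 push 0.78 rad -0.88 Fz -3.0 w 0.243 tilt [ 0.005 -0.001] q [-0.55  0.05  0.42  2.06 -0.02  1.03  1.04]
```

>>> play_rows(
  targets=[
    {"claw":1,"linear":[0,0,-0.15],"rotation":[-0.019,0,0]},
  ],
)

```text
time: 13.07
position: [0.4696, 0.0383, 0.0879]
tool_rot: [-0.93, 1.358, 0.925]
ft_force: [1.4, 1.9, 0.2]
grip_width: 0.243
```

```bash
python3 -c "
from h import *
lev()"
```

```text
t 13.07 z 0.0879 th-rest 0.023 r 0.1263 jaw-th 0.01 push 2.26 rad -0.59 Fz 0.2 w 0.243 tilt [0.006 0.001] q [-0.55  0.05  0.42  2.06 -0.02  1.03  1.08]
```

>>> play_rows(
  targets=[
    {"claw":1,"linear":[0,0,-0.15],"rotation":[-0.019,0,0]},
  ],
)

```text
time: 13.15
position: [0.4686, 0.0358, 0.0879]
tool_rot: [-0.953, 1.346, 0.949]
ft_force: [-0.5, 1.3, 1.1]
grip_width: 0.241
```

```bash
python3 -c "
from h import *
lev()"
```

```text
t 13.15 z 0.0879 th-rest 0.045 r 0.1263 jaw-th 0.019 push 0.98 rad 0.95 Fz 1.1 w 0.241 tilt [0.007 0.002] q [-0.55  0.04  0.43  2.06 -0.02  1.03  1.12]
```

>>> play_rows(
  targets=[
    {"claw":1,"linear":[0,0,-0.15],"rotation":[-0.01,0,0]},
    {"claw":1,"linear":[0,0,-0.15],"rotation":[-0.012,0,0]},
  ],
)

```text
time: 13.32
position: [0.4667, 0.0304, 0.0879]
tool_rot: [-0.979, 1.329, 0.977]
ft_force: [0.8, 3.0, 0.1]
grip_width: 0.246
```

```bash
echo 'from h import *
lev()' > l.py; python3 l.py
```

```text
t 13.32 z 0.0879 th-rest 0.091 r 0.1263 jaw-th 0.01 push 3.08 rad 0.17 Fz 0.1 w 0.246 tilt [0.009 0.005] q [-0.54  0.04  0.43  2.07 -0.02  1.03  1.16]
```

>>> play_rows(
  targets=[
    {"claw":1,"linear":[0,0,-0.15],"rotation":[-0.012,0,0]},
    {"claw":1,"linear":[0,0,-0.15],"rotation":[-0.013,0,0]},
  ],
)

```text
time: 13.48
position: [0.465, 0.025, 0.0879]
tool_rot: [-1.01, 1.31, 1.009]
ft_force: [0.7, 2.7, 0.6]
grip_width: 0.239
```

```bash
python3 l.py
```

```text
t 13.48 z 0.0879 th-rest 0.136 r 0.1264 jaw-th 0.007 push 2.74 rad 0.08 Fz 0.6 w 0.239 tilt [0.01  0.007] q [-0.53  0.03  0.44  2.08 -0.02  1.03  1.22]
```

>>> play_rows(
  targets=[
    {"claw":1,"linear":[0,0,-0.15],"rotation":[-0.012,0,0]},
    {"claw":1,"linear":[0,0,-0.15],"rotation":[-0.013,0,0]},
  ],
)

```text
time: 13.65
position: [0.4639, 0.0209, 0.088]
tool_rot: [-1.039, 1.289, 1.041]
ft_force: [1.5, 8.3, -0.7]
grip_width: 0.238
```

```bash
python3 l.py
```

```text
t 13.65 z 0.088 th-rest 0.171 r 0.1264 jaw-th 0.015 push 8.38 rad 0.48 Fz -0.7 w 0.238 tilt [0.013 0.012] q [-0.53  0.02  0.44  2.08 -0.02  1.02  1.27]
```

>>> play_rows(
  targets=[
    {"claw":1,"linear":[0,0,-0.15],"rotation":[-0.013,0,0]},
  ],
)

```text
time: 13.73
position: [0.4638, 0.02, 0.0879]
tool_rot: [-1.053, 1.276, 1.058]
ft_force: [2.6, 9.2, -3.3]
grip_width: 0.244
```

```bash
python3 l.py
```

```text
t 13.73 z 0.0879 th-rest 0.178 r 0.1263 jaw-th 0.029 push 9.54 rad -0.41 Fz -3.3 w 0.244 tilt [0.015 0.016] q [-0.52  0.02  0.44  2.08 -0.03  1.02  1.3 ]
```

>>> play_rows(
  targets=[
    {"claw":1,"linear":[0,0,-0.15],"rotation":[-0.013,0,0]},
  ],
)

```text
time: 13.82
position: [0.464, 0.0197, 0.0879]
tool_rot: [-1.067, 1.262, 1.075]
ft_force: [4.7, 9.6, -4.8]
grip_width: 0.24
```

```bash
python3 l.py
```

```text
t 13.82 z 0.0879 th-rest 0.181 r 0.1261 jaw-th 0.048 push 10.45 rad -2.43 Fz -4.8 w 0.24 tilt [0.017 0.021] q [-0.52  0.02  0.44  2.09 -0.03  1.02  1.33]
```

```bash
cat >> h.py <<'E'
def nxt(dth):
    s=get_state();p=s['position'];M=R.from_rotvec(s['tool_rot']).as_matrix()
    d=(p[:2]-.0187*M[:2,0])-AX;th=np.arctan2(d[1],d[0]);a=th-np.pi/2+dth
    D=np.c_[[0,0,-1],[-np.sin(a),np.cos(a),0],[np.cos(a),np.sin(a),0]]
    print('rot to align',(R.from_matrix(M.T@D).as_rotvec()/(np.pi/2)).round(3))
E
sed -i 's/lev()/lev();nxt(0.02)/' l.py; python3 l.py
```

```text
t 13.82 z 0.0879 th-rest 0.181 r 0.1261 jaw-th 0.048 push 10.45 rad -2.43 Fz -4.8 w 0.24 tilt [0.017 0.021] q [-0.52  0.02  0.44  2.09 -0.03  1.02  1.33]
rot to align [0.018 0.015 0.008]
```

>>> play_rows(
  targets=[
    {"claw":1,"linear":[0,0,-0.25],"rotation":[0.005,0.015,0.008]},
  ],
)

```text
time: 13.9
position: [0.4631, 0.016, 0.0878]
tool_rot: [-1.069, 1.287, 1.071]
ft_force: [-0.2, 7.1, 0.2]
grip_width: 0.246
```

```bash
python3 l.py
```

```text
t 13.9 z 0.0878 th-rest 0.208 r 0.126 jaw-th 0.014 push 6.88 rad 1.61 Fz 0.2 w 0.246 tilt [0.002 0.004] q [-0.52  0.03  0.44  2.08 -0.02  1.04  1.31]
rot to align [-0.004  0.003  0.001]
```

>>> play_rows(
  targets=[
    {"claw":1,"linear":[0,0,-0.25],"rotation":[0,0.01,0.005]},
  ],
)

```text
time: 13.98
position: [0.4623, 0.0136, 0.0878]
tool_rot: [-1.074, 1.301, 1.074]
ft_force: [0.4, 9.2, -0.1]
grip_width: 0.239
```

```bash
python3 l.py
```

```text
t 13.98 z 0.0878 th-rest 0.226 r 0.1262 jaw-th -0.001 push 9.14 rad 1.32 Fz -0.1 w 0.239 tilt [-0.008 -0.006] q [-0.52  0.04  0.44  2.07 -0.01  1.05  1.31]
rot to align [-0.014 -0.005 -0.004]
```

>>> play_rows(
  targets=[
    {"claw":1,"linear":[0,0,-0.2],"rotation":[-0.014,0.002,0]},
  ],
)

```text
time: 14.07
position: [0.4619, 0.012, 0.0879]
tool_rot: [-1.092, 1.29, 1.093]
ft_force: [1.5, 5.6, -1.4]
grip_width: 0.242
```

```bash
python3 l.py
```

```text
t 14.07 z 0.0879 th-rest 0.24 r 0.1262 jaw-th 0.01 push 5.79 rad -0.55 Fz -1.4 w 0.242 tilt [-0.007 -0.006] q [-0.52  0.04  0.44  2.07 -0.01  1.05  1.34]
rot to align [-0.006 -0.004 -0.004]
```

>>> play_rows(
  targets=[
    {"claw":1,"linear":[0,0,-0.2],"rotation":[-0.014,0.002,0]},
  ],
)

```text
time: 14.15
position: [0.4617, 0.01, 0.0879]
tool_rot: [-1.11, 1.278, 1.111]
ft_force: [1.0, 4.6, -0.6]
grip_width: 0.24
```

```bash
python3 l.py
```

```text
t 14.15 z 0.0879 th-rest 0.256 r 0.1262 jaw-th 0.019 push 4.68 rad -0.31 Fz -0.6 w 0.24 tilt [-0.007 -0.005] q [-0.52  0.04  0.44  2.07 -0.01  1.04  1.37]
rot to align [-0.001 -0.004 -0.004]
```

>>> play_rows(
  targets=[
    {"claw":1,"linear":[0,0,-0.15],"rotation":[-0.012,0.002,0]},
  ],
)

```text
time: 14.23
position: [0.4614, 0.0084, 0.0878]
tool_rot: [-1.126, 1.269, 1.126]
ft_force: [0.5, 3.2, -0.1]
grip_width: 0.248
```

```bash
python3 l.py
```

```text
t 14.23 z 0.0878 th-rest 0.269 r 0.1263 jaw-th 0.026 push 3.29 rad -0.08 Fz -0.1 w 0.248 tilt [-0.006 -0.005] q [-0.52  0.03  0.45  2.07 -0.01  1.04  1.39]
rot to align [ 0.004 -0.004 -0.004]
```

>>> play_rows(
  targets=[
    {"claw":1,"linear":[0,0,-0.15],"rotation":[-0.012,0.002,0]},
  ],
)

```text
time: 14.32
position: [0.4611, 0.0059, 0.0879]
tool_rot: [-1.142, 1.261, 1.141]
ft_force: [-0.1, 2.3, 1.5]
grip_width: 0.236
```

```bash
python3 l.py
```

```text
t 14.32 z 0.0879 th-rest 0.288 r 0.1263 jaw-th 0.028 push 2.23 rad 0.35 Fz 1.5 w 0.236 tilt [-0.006 -0.007] q [-0.51  0.03  0.45  2.07 -0.01  1.04  1.42]
rot to align [ 0.005 -0.005 -0.003]
```

The feel agrees with vision: the push crossed the plain spring force at about 0.26 rad, which is stud 1. The first bottom should be near 0.365.

>>> play_rows(
  targets=[
    {"claw":1,"linear":[0,0,-0.15],"rotation":[-0.006,-0.003,-0.003]},
    {"claw":1,"linear":[0,0,-0.12],"rotation":[-0.009,0,0]},
  ],
)

```text
time: 14.48
position: [0.4605, 0.0005, 0.0879]
tool_rot: [-1.16, 1.24, 1.161]
ft_force: [-0.5, 4.1, -0.1]
grip_width: 0.244
```

```bash
python3 l.py
```

```text
t 14.48 z 0.0879 th-rest 0.332 r 0.1264 jaw-th 0.011 push 4.06 rad 0.78 Fz -0.1 w 0.244 tilt [-0. -0.] q [-0.5   0.03  0.45  2.08 -0.01  1.04  1.46]
rot to align [-0.006 -0.    -0.   ]
```

>>> play_rows(
  targets=[
    {"claw":1,"linear":[0,0,-0.15],"rotation":[-0.012,0.001,0]},
  ],
)

```text
time: 14.57
position: [0.4602, -0.0029, 0.0879]
tool_rot: [-1.176, 1.231, 1.176]
ft_force: [-0.2, 4.7, 0.5]
grip_width: 0.243
```

```bash
python3 l.py
```

```text
t 14.57 z 0.0879 th-rest 0.359 r 0.1265 jaw-th 0.005 push 4.66 rad 0.39 Fz 0.5 w 0.243 tilt [-0.    -0.001] q [-0.5   0.03  0.46  2.08 -0.01  1.04  1.49]
rot to align [-0.01 -0.    0.  ]
```

>>> play_rows(
  targets=[
    {"claw":1,"linear":[0,0,-0.15],"rotation":[-0.012,0.001,0]},
  ],
)

```text
time: 14.65
position: [0.46, -0.0059, 0.0878]
tool_rot: [-1.192, 1.221, 1.191]
ft_force: [-0.1, 8.7, -1.0]
grip_width: 0.245
```

```bash
python3 l.py
```

```text
t 14.65 z 0.0878 th-rest 0.383 r 0.1265 jaw-th 0.002 push 8.7 rad 0.35 Fz -1.0 w 0.245 tilt [ 0.    -0.001] q [-0.5   0.03  0.46  2.08 -0.01  1.04  1.52]
rot to align [-0.011 -0.     0.   ]
```

>>> play_rows(
  targets=[
    {"claw":1,"linear":[0,0,-0.15],"rotation":[-0.012,0.001,0]},
  ],
)

```text
time: 14.73
position: [0.46, -0.0074, 0.0879]
tool_rot: [-1.206, 1.209, 1.207]
ft_force: [1.0, 11.3, -0.9]
grip_width: 0.24
```

```bash
python3 l.py
```

```text
t 14.73 z 0.0879 th-rest 0.395 r 0.1265 jaw-th 0.011 push 11.32 rad -0.88 Fz -0.9 w 0.24 tilt [0.001 0.002] q [-0.49  0.02  0.46  2.08 -0.01  1.04  1.54]
rot to align [-0.006  0.001  0.001]
```

>>> play_rows(
  targets=[
    {"claw":1,"linear":[0,0,-0.15],"rotation":[-0.008,0.002,0]},
  ],
)

```text
time: 14.82
position: [0.46, -0.0084, 0.0879]
tool_rot: [-1.216, 1.2, 1.218]
ft_force: [0.6, 12.7, -0.9]
grip_width: 0.243
```

```bash
python3 l.py
```

```text
t 14.82 z 0.0879 th-rest 0.403 r 0.1265 jaw-th 0.018 push 12.72 rad -0.57 Fz -0.9 w 0.243 tilt [0.001 0.003] q [-0.49  0.02  0.46  2.08 -0.02  1.04  1.56]
rot to align [-0.001  0.002  0.001]
```

Click 1: the jump came at about 0.37 rad, as predicted. Continuing over stud 2 (0.475) towards click 2 (0.585).

>>> play_rows(
  targets=[
    {"claw":1,"linear":[0,0,-0.25],"rotation":[-0.008,0.004,0.002]},
    {"claw":1,"linear":[0,0,-0.25],"rotation":[-0.01,0.002,0]},
  ],
)

```text
time: 14.98
position: [0.46, -0.0159, 0.0878]
tool_rot: [-1.243, 1.188, 1.245]
ft_force: [0.1, 9.1, 0.4]
grip_width: 0.244
```

```bash
python3 l.py
```

```text
t 14.98 z 0.0878 th-rest 0.462 r 0.1266 jaw-th -0.006 push 9.05 rad -0.55 Fz 0.4 w 0.244 tilt [-0.002  0.   ] q [-0.48  0.03  0.47  2.08 -0.01  1.04  1.61]
rot to align [-0.017  0.    -0.001]
```

>>> play_rows(
  targets=[
    {"claw":1,"linear":[0,0,-0.2],"rotation":[-0.012,0.001,0]},
  ],
)

```text
time: 15.07
position: [0.4602, -0.019, 0.0878]
tool_rot: [-1.258, 1.176, 1.262]
ft_force: [-0.7, 8.7, 0.0]
grip_width: 0.248
```

```bash
python3 l.py
```

```text
t 15.07 z 0.0878 th-rest 0.487 r 0.1267 jaw-th -0.008 push 8.72 rad -0.01 Fz 0.0 w 0.248 tilt [-0.001  0.001] q [-0.48  0.03  0.47  2.08 -0.02  1.04  1.64]
rot to align [-0.018  0.001 -0.001]
```

>>> play_rows(
  targets=[
    {"claw":1,"linear":[0,0,-0.2],"rotation":[-0.012,0.001,0]},
  ],
)

```text
time: 15.15
position: [0.4604, -0.0221, 0.0878]
tool_rot: [-1.274, 1.163, 1.279]
ft_force: [-0.1, 8.0, 0.9]
grip_width: 0.241
```

```bash
python3 l.py
```

```text
t 15.15 z 0.0878 th-rest 0.511 r 0.1267 jaw-th -0.01 push 8.01 rad -0.68 Fz 0.9 w 0.241 tilt [-0.001  0.002] q [-0.47  0.03  0.48  2.08 -0.02  1.04  1.67]
rot to align [-0.019  0.002 -0.001]
```

>>> play_rows(
  targets=[
    {"claw":1,"linear":[0,0,-0.18],"rotation":[-0.012,0.001,0]},
  ],
)

```text
time: 15.23
position: [0.4607, -0.0249, 0.0878]
tool_rot: [-1.29, 1.151, 1.296]
ft_force: [-0.2, 7.2, 0.3]
grip_width: 0.243
```

```bash
python3 l.py
```

```text
t 15.23 z 0.0878 th-rest 0.534 r 0.1268 jaw-th -0.01 push 7.2 rad -0.68 Fz 0.3 w 0.243 tilt [-0.001  0.003] q [-0.47  0.03  0.48  2.08 -0.02  1.04  1.7 ]
rot to align [-0.019  0.002 -0.001]
```

>>> play_rows(
  targets=[
    {"claw":1,"linear":[0,0,-0.15],"rotation":[-0.012,0,0]},
  ],
)

```text
time: 15.32
position: [0.461, -0.0273, 0.0878]
tool_rot: [-1.305, 1.138, 1.313]
ft_force: [-1.4, 8.0, 0.9]
grip_width: 0.24
```

```bash
python3 l.py
```

```text
t 15.32 z 0.0878 th-rest 0.553 r 0.1268 jaw-th -0.006 push 8.14 rad 0.25 Fz 0.9 w 0.24 tilt [-0.001  0.005] q [-0.47  0.03  0.48  2.08 -0.02  1.04  1.74]
rot to align [-0.017  0.003 -0.   ]
```

>>> play_rows(
  targets=[
    {"claw":1,"linear":[0,0,-0.1],"rotation":[-0.012,0.002,0]},
  ],
)

```text
time: 15.4
position: [0.4612, -0.029, 0.0879]
tool_rot: [-1.323, 1.128, 1.327]
ft_force: [-0.3, 5.5, 1.3]
grip_width: 0.242
```

```bash
python3 l.py
```

```text
t 15.4 z 0.0879 th-rest 0.567 r 0.1268 jaw-th 0.002 push 5.5 rad -0.55 Fz 1.3 w 0.242 tilt [-0.001  0.003] q [-0.46  0.03  0.48  2.08 -0.02  1.04  1.76]
rot to align [-0.012  0.002 -0.   ]
```

>>> play_rows(
  targets=[
    {"claw":1,"linear":[0,0,-0.1],"rotation":[-0.012,0.002,0]},
  ],
)

```text
time: 15.48
position: [0.4615, -0.0309, 0.0879]
tool_rot: [-1.34, 1.118, 1.342]
ft_force: [-0.3, 4.7, 0.6]
grip_width: 0.242
```

```bash
python3 - <<'E'
from h import *
lev();nxt(.02)
t=get_image('top');s=get_image('side');cv2.imwrite('pics/t4.png',t);cv2.imwrite('pics/s4.png',s)
cv2.imwrite('pics/p4.png',np.hstack([cv2.resize(s[160:280,260:380],(400,400),interpolation=cv2.INTER_CUBIC),cv2.resize(t[150:270,290:410],(400,400),interpolation=cv2.INTER_CUBIC)]))
lev()
E
```

```text
t 15.48 z 0.0879 th-rest 0.581 r 0.1269 jaw-th 0.008 push 4.73 rad -0.54 Fz 0.6 w 0.242 tilt [-0.     0.001] q [-0.46  0.03  0.48  2.08 -0.02  1.04  1.78]
rot to align [-0.007  0.001 -0.   ]
t 15.58 z 0.0878 th-rest 0.586 r 0.1269 jaw-th 0.002 push 4.84 rad -0.68 Fz 0.9 w 0.245 tilt [-0.  0.] q [-0.46  0.03  0.48  2.08 -0.02  1.04  1.78]
```

View pics/p4.png

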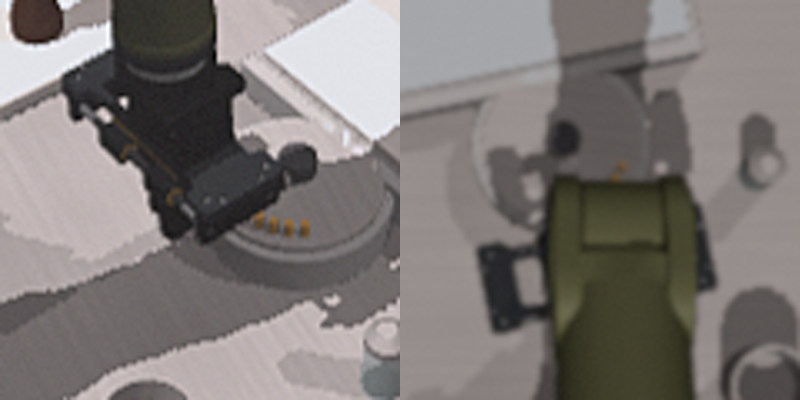

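The gripper still has the knob, though the wrist hides it in both views; the studs are still visible at (260–305,222). The reading is 0.586 rad with the push easing to 4.8 N, so the click 2 jump is due now.

>>> play_rows(
  targets=[
    {"claw":1,"linear":[0,0,-0.12],"rotation":[-0.01,0.001,0]},
  ],
)

```text
time: 15.67
position: [0.4619, -0.0335, 0.0878]
tool_rot: [-1.351, 1.11, 1.352]
ft_force: [-0.5, 8.2, 0.5]
grip_width: 0.241
```

```bash
python3 l.py
```

```text
t 15.67 z 0.0878 th-rest 0.602 r 0.1269 jaw-th 0.003 push 8.18 rad -1.06 Fz 0.5 w 0.241 tilt [-0.  0.] q [-0.46  0.03  0.49  2.07 -0.02  1.04  1.8 ]
rot to align [-0.011  0.    -0.   ]
```

>>> play_rows(
  targets=[
    {"claw":1,"linear":[0,0,-0.12],"rotation":[-0.01,0.001,0]},
  ],
)

```text
time: 15.75
position: [0.4622, -0.0346, 0.0878]
tool_rot: [-1.362, 1.1, 1.365]
ft_force: [-0.9, 10.0, 1.9]
grip_width: 0.239
```

```bash
python3 l.py
```

```text
t 15.75 z 0.0878 th-rest 0.611 r 0.1269 jaw-th 0.01 push 9.97 rad -1.11 Fz 1.9 w 0.239 tilt [-0.001  0.002] q [-0.46  0.03  0.49  2.07 -0.02  1.04  1.82]
rot to align [-0.006  0.001 -0.   ]
```

>>> play_rows(
  targets=[
    {"claw":1,"linear":[0,0,-0.15],"rotation":[-0.01,0.001,0]},
  ],
)

```text
time: 15.83
position: [0.4623, -0.0357, 0.0878]
tool_rot: [-1.372, 1.09, 1.379]
ft_force: [-1.5, 12.0, 2.8]
grip_width: 0.245
```

```bash
python3 l.py
```

```text
t 15.83 z 0.0878 th-rest 0.62 r 0.1269 jaw-th 0.018 push 12.01 rad -1.08 Fz 2.8 w 0.245 tilt [-0.002  0.004] q [-0.45  0.04  0.49  2.07 -0.02  1.04  1.85]
rot to align [-0.001  0.003 -0.   ]
```

>>> play_rows(
  targets=[
    {"claw":1,"linear":[0,0,-0.25],"rotation":[-0.012,0.002,0]},
  ],
)

```text
time: 15.92
position: [0.463, -0.0386, 0.0878]
tool_rot: [-1.386, 1.077, 1.396]
ft_force: [-1.6, 8.7, 3.2]
grip_width: 0.242
```

```bash
python3 l.py
```

```text
t 15.92 z 0.0878 th-rest 0.644 r 0.127 jaw-th 0.016 push 8.84 rad -0.48 Fz 3.2 w 0.242 tilt [-0.003  0.006] q [-0.45  0.04  0.49  2.07 -0.03  1.04  1.88]
rot to align [-0.003  0.004 -0.001]
```

>>> play_rows(
  targets=[
    {"claw":1,"linear":[0,0,-0.25],"rotation":[-0.012,0.002,0]},
  ],
)

```text
time: 16.0
position: [0.4639, -0.0427, 0.0878]
tool_rot: [-1.401, 1.066, 1.411]
ft_force: [-0.9, 8.4, 3.1]
grip_width: 0.244
```

```bash
python3 l.py
```

```text
t 16.0 z 0.0878 th-rest 0.677 r 0.1271 jaw-th 0.004 push 8.35 rad -1.32 Fz 3.1 w 0.244 tilt [-0.003  0.005] q [-0.44  0.04  0.5   2.07 -0.03  1.04  1.91]
rot to align [-0.01   0.004 -0.001]
```

Click 2: the jump came just past 0.586. Next is stud 3 (0.695), then click 3 (0.805).

>>> play_rows(
  targets=[
    {"claw":1,"linear":[0,0,-0.2],"rotation":[-0.013,0.003,0]},
  ],
)

```text
time: 16.08
position: [0.4648, -0.046, 0.0878]
tool_rot: [-1.418, 1.055, 1.426]
ft_force: [-0.3, 7.1, 2.7]
grip_width: 0.244
```

```bash
python3 l.py
```

```text
t 16.08 z 0.0878 th-rest 0.703 r 0.1271 jaw-th -0.0 push 6.9 rad -1.77 Fz 2.7 w 0.244 tilt [-0.003  0.003] q [-0.44  0.04  0.5   2.06 -0.03  1.04  1.94]
rot to align [-0.013  0.003 -0.001]
```

>>> play_rows(
  targets=[
    {"claw":1,"linear":[0,0,-0.15],"rotation":[-0.013,0.003,0]},
    {"claw":1,"linear":[0,0,-0.12],"rotation":[-0.01,0.002,0]},
  ],
)

```text
time: 16.25
position: [0.4661, -0.05, 0.0878]
tool_rot: [-1.45, 1.034, 1.453]
ft_force: [-0.4, 6.3, 2.3]
grip_width: 0.241
```

```bash
python3 l.py
```

```text
t 16.25 z 0.0878 th-rest 0.736 r 0.1271 jaw-th 0.007 push 6.05 rad -1.65 Fz 2.3 w 0.241 tilt [-0.003 -0.001] q [-0.44  0.05  0.5   2.06 -0.03  1.04  1.98]
rot to align [-0.008  0.    -0.002]
```

>>> play_rows(
  targets=[
    {"claw":1,"linear":[0,0,-0.12],"rotation":[-0.01,0.002,0]},
    {"claw":1,"linear":[0,0,-0.1],"rotation":[-0.01,0.001,0]},
  ],
)

```text
time: 16.42
position: [0.4672, -0.0535, 0.0878]
tool_rot: [-1.474, 1.016, 1.476]
ft_force: [-0.3, 5.7, 1.1]
grip_width: 0.241
```

```bash
python3 l.py
```

```text
t 16.42 z 0.0878 th-rest 0.764 r 0.1272 jaw-th 0.012 push 5.45 rad -1.74 Fz 1.1 w 0.241 tilt [-0.002 -0.002] q [-0.43  0.05  0.5   2.06 -0.03  1.04  2.02]
rot to align [-0.005 -0.001 -0.002]
```

>>> play_rows(
  targets=[
    {"claw":1,"linear":[0,0,-0.1],"rotation":[-0.008,0.001,0]},
  ],
)

```text
time: 16.5
position: [0.4678, -0.0551, 0.0878]
tool_rot: [-1.484, 1.008, 1.486]
ft_force: [-0.3, 6.0, 1.3]
grip_width: 0.241
```

```bash
python3 l.py
```

```text
t 16.5 z 0.0878 th-rest 0.778 r 0.1272 jaw-th 0.012 push 5.72 rad -1.94 Fz 1.3 w 0.241 tilt [-0.003 -0.002] q [-0.43  0.05  0.5   2.06 -0.03  1.04  2.04]
rot to align [-0.005 -0.001 -0.002]
```

>>> play_rows(
  targets=[
    {"claw":1,"linear":[0,0,-0.1],"rotation":[-0.008,0.001,0]},
  ],
)

```text
time: 16.58
position: [0.4684, -0.0568, 0.0878]
tool_rot: [-1.493, 1.0, 1.495]
ft_force: [-0.8, 5.3, 0.9]
grip_width: 0.242
```

```bash
python3 l.py
```

```text
t 16.58 z 0.0878 th-rest 0.792 r 0.1273 jaw-th 0.011 push 5.25 rad -1.25 Fz 0.9 w 0.242 tilt [-0.003 -0.002] q [-0.43  0.06  0.51  2.05 -0.03  1.04  2.06]
rot to align [-0.006 -0.001 -0.002]
```

>>> play_rows(
  targets=[
    {"claw":1,"linear":[0,0,-0.1],"rotation":[-0.008,0,-0.001]},
  ],
)

```text
time: 16.67
position: [0.469, -0.0584, 0.0878]
tool_rot: [-1.502, 0.99, 1.504]
ft_force: [-0.6, 5.5, 1.0]
grip_width: 0.241
```

```bash
python3 l.py
```

```text
t 16.67 z 0.0878 th-rest 0.806 r 0.1273 jaw-th 0.01 push 5.27 rad -1.57 Fz 1.0 w 0.241 tilt [-0.002 -0.   ] q [-0.42  0.06  0.51  2.05 -0.03  1.04  2.08]
rot to align [-0.006  0.    -0.001]
```

>>> play_rows(
  targets=[
    {"claw":1,"linear":[0,0,-0.12],"rotation":[-0.008,0,-0.001]},
  ],
)

```text
time: 16.75
position: [0.4698, -0.0602, 0.0878]
tool_rot: [-1.51, 0.979, 1.514]
ft_force: [-1.6, 7.1, 2.5]
grip_width: 0.243
```

```bash
python3 l.py
```

```text
t 16.75 z 0.0878 th-rest 0.822 r 0.1274 jaw-th 0.008 push 7.14 rad -1.42 Fz 2.5 w 0.243 tilt [-0.001  0.002] q [-0.42  0.06  0.51  2.05 -0.04  1.04  2.1 ]
rot to align [-0.007  0.002 -0.   ]
```

>>> play_rows(
  targets=[
    {"claw":1,"linear":[0,0,-0.15],"rotation":[-0.01,0.001,0]},
  ],
)

```text
time: 16.83
position: [0.4704, -0.0617, 0.0878]
tool_rot: [-1.519, 0.968, 1.528]
ft_force: [-3.8, 11.4, 4.6]
grip_width: 0.243
```

```bash
python3 l.py
```

```text
t 16.83 z 0.0878 th-rest 0.835 r 0.1274 jaw-th 0.012 push 11.96 rad -1.21 Fz 4.6 w 0.243 tilt [-0.003  0.004] q [-0.42  0.06  0.51  2.05 -0.04  1.04  2.12]
rot to align [-0.005  0.003 -0.001]
```

>>> play_rows(
  targets=[
    {"claw":1,"linear":[0,0,-0.2],"rotation":[-0.011,0.001,0]},
  ],
)

```text
time: 16.92
position: [0.471, -0.0631, 0.0878]
tool_rot: [-1.528, 0.954, 1.544]
ft_force: [-5.5, 12.0, 8.4]
grip_width: 0.242
```

```bash
python3 l.py
```

```text
t 16.92 z 0.0878 th-rest 0.847 r 0.1274 jaw-th 0.018 push 13.23 rad -0.15 Fz 8.4 w 0.242 tilt [-0.006  0.008] q [-0.41  0.07  0.51  2.04 -0.05  1.05  2.15]
rot to align [-0.001  0.006 -0.001]
```

>>> play_rows(
  targets=[
    {"claw":1,"linear":[0,0,-0.22],"rotation":[-0.012,0.001,0]},
  ],
)

```text
time: 17.0
position: [0.4722, -0.0657, 0.0878]
tool_rot: [-1.539, 0.94, 1.561]
ft_force: [-3.4, 8.2, 5.8]
grip_width: 0.242
```

```bash
python3 l.py
```

```text
t 17.0 z 0.0878 th-rest 0.87 r 0.1274 jaw-th 0.016 push 8.83 rad -0.56 Fz 5.8 w 0.242 tilt [-0.008  0.01 ] q [-0.4   0.07  0.52  2.04 -0.05  1.05  2.18]
rot to align [-0.002  0.008 -0.002]
```

Click 3: the jump came at about 0.815. Stud 4 is near 0.92 and click 4 is expected at 1.025 to 1.04, so I'll slow down.

>>> play_rows(
  targets=[
    {"claw":1,"linear":[0,0,-0.2],"rotation":[-0.011,0.006,-0.001]},
  ],
)

```text
time: 17.08
position: [0.4738, -0.069, 0.0878]
tool_rot: [-1.558, 0.931, 1.57]
ft_force: [-3.4, 6.2, 4.0]
grip_width: 0.246
```

```bash
python3 l.py
```

```text
t 17.08 z 0.0878 th-rest 0.898 r 0.1275 jaw-th 0.007 push 7.1 rad 0.07 Fz 4.0 w 0.246 tilt [-0.004  0.004] q [-0.4   0.07  0.52  2.04 -0.05  1.04  2.2 ]
rot to align [-0.008  0.004 -0.001]
```

>>> play_rows(
  targets=[
    {"claw":1,"linear":[0,0,-0.18],"rotation":[-0.012,0.003,0]},
  ],
)

```text
time: 17.17
position: [0.4751, -0.0714, 0.0878]
tool_rot: [-1.574, 0.919, 1.583]
ft_force: [-3.0, 8.7, 4.7]
grip_width: 0.245
```

```bash
python3 l.py
```

```text
t 17.17 z 0.0878 th-rest 0.919 r 0.1276 jaw-th 0.007 push 9.0 rad -1.63 Fz 4.7 w 0.245 tilt [-0.004  0.003] q [-0.4   0.08  0.52  2.03 -0.05  1.04  2.23]
rot to align [-0.008  0.003 -0.002]
```

>>> play_rows(
  targets=[
    {"claw":1,"linear":[0,0,-0.12],"rotation":[-0.01,0.002,0]},
  ],
)

```text
time: 17.25
position: [0.4759, -0.073, 0.0878]
tool_rot: [-1.586, 0.908, 1.595]
ft_force: [-1.3, 6.2, 2.7]
grip_width: 0.244
```

```bash
python3 l.py
```

```text
t 17.25 z 0.0878 th-rest 0.933 r 0.1276 jaw-th 0.01 push 6.01 rad -2.02 Fz 2.7 w 0.244 tilt [-0.004  0.002] q [-0.4   0.08  0.52  2.03 -0.05  1.04  2.25]
rot to align [-0.006  0.002 -0.002]
```

>>> play_rows(
  targets=[
    {"claw":1,"linear":[0,0,-0.1],"rotation":[-0.01,0.002,0]},
  ],
)

```text
time: 17.33
position: [0.4766, -0.0741, 0.0878]
tool_rot: [-1.598, 0.898, 1.606]
ft_force: [-1.1, 6.5, 3.0]
grip_width: 0.243
```

```bash
python3 l.py
```

```text
t 17.33 z 0.0878 th-rest 0.943 r 0.1276 jaw-th 0.016 push 6.17 rad -2.31 Fz 3.0 w 0.243 tilt [-0.004  0.001] q [-0.4   0.08  0.52  2.03 -0.05  1.04  2.27]
rot to align [-0.002  0.002 -0.002]
```

>>> play_rows(
  targets=[
    {"claw":1,"linear":[0,0,-0.1],"rotation":[-0.009,0.001,0]},
  ],
)

```text
time: 17.42
position: [0.4773, -0.0754, 0.0878]
tool_rot: [-1.608, 0.888, 1.617]
ft_force: [-0.8, 4.7, 3.0]
grip_width: 0.244
```

```bash
python3 l.py
```

```text
t 17.42 z 0.0878 th-rest 0.955 r 0.1276 jaw-th 0.02 push 4.43 rad -1.77 Fz 3.0 w 0.244 tilt [-0.005  0.001] q [-0.39  0.09  0.52  2.03 -0.05  1.05  2.28]
rot to align [-0.     0.002 -0.002]
```

>>> play_rows(
  targets=[
    {"claw":1,"linear":[0,0,-0.12],"rotation":[-0.004,0.001,-0.001]},
    {"claw":1,"linear":[0,0,-0.1],"rotation":[-0.004,0.001,-0.001]},
  ],
)

```text
time: 17.58
position: [0.479, -0.0781, 0.0878]
tool_rot: [-1.617, 0.876, 1.626]
ft_force: [-1.4, 6.5, 2.9]
grip_width: 0.241
```

```bash
python3 l.py
```

```text
t 17.58 z 0.0878 th-rest 0.98 r 0.1277 jaw-th 0.009 push 6.27 rad -2.34 Fz 2.9 w 0.241 tilt [-0.003  0.004] q [-0.39  0.09  0.52  2.02 -0.05  1.04  2.31]
rot to align [-0.007  0.003 -0.001]
```

>>> play_rows(
  targets=[
    {"claw":1,"linear":[0,0,-0.1],"rotation":[-0.006,0.001,0]},
  ],
)

```text
time: 17.67
position: [0.4796, -0.0792, 0.0878]
tool_rot: [-1.623, 0.869, 1.633]
ft_force: [-1.7, 7.2, 3.3]
grip_width: 0.238
```

```bash
python3 l.py
```

```text
t 17.67 z 0.0878 th-rest 0.99 r 0.1277 jaw-th 0.008 push 6.9 rad -2.52 Fz 3.3 w 0.238 tilt [-0.004  0.004] q [-0.38  0.09  0.52  2.02 -0.06  1.05  2.32]
rot to align [-0.007  0.004 -0.001]
```

>>> play_rows(
  targets=[
    {"claw":1,"linear":[0,0,-0.1],"rotation":[-0.006,0.001,0]},
  ],
)

```text
time: 17.75
position: [0.4803, -0.0803, 0.0878]
tool_rot: [-1.629, 0.862, 1.641]
ft_force: [-0.6, 6.7, 2.4]
grip_width: 0.238
```

```bash
python3 l.py
```

```text
t 17.75 z 0.0878 th-rest 1.0 r 0.1278 jaw-th 0.008 push 5.91 rad -3.3 Fz 2.4 w 0.238 tilt [-0.005  0.004] q [-0.38  0.09  0.52  2.02 -0.06  1.05  2.34]
rot to align [-0.008  0.004 -0.001]
```

>>> play_rows(
  targets=[
    {"claw":1,"linear":[0,0,-0.1],"rotation":[-0.007,0.003,-0.001]},
  ],
)

```text
time: 17.83
position: [0.4811, -0.0815, 0.0878]
tool_rot: [-1.64, 0.854, 1.647]
ft_force: [-1.2, 6.1, 2.3]
grip_width: 0.238
```

```bash
python3 l.py
```

```text
t 17.83 z 0.0878 th-rest 1.011 r 0.1278 jaw-th 0.009 push 5.74 rad -2.47 Fz 2.3 w 0.238 tilt [-0.003  0.003] q [-0.38  0.1   0.52  2.02 -0.06  1.04  2.35]
rot to align [-0.007  0.003 -0.   ]
```

>>> play_rows(
  targets=[
    {"claw":1,"linear":[0,0,-0.1],"rotation":[-0.007,0.002,-0.001]},
  ],
)

```text
time: 17.92
position: [0.482, -0.0827, 0.0878]
tool_rot: [-1.649, 0.845, 1.653]
ft_force: [-2.4, 5.7, 2.6]
grip_width: 0.237
```

```bash
python3 l.py
```

```text
t 17.92 z 0.0878 th-rest 1.022 r 0.1278 jaw-th 0.01 push 6.04 rad -1.37 Fz 2.6 w 0.237 tilt [-0.001  0.003] q [-0.38  0.1   0.52  2.02 -0.06  1.04  2.37]
rot to align [-0.006  0.002  0.001]
```

>>> play_rows(
  targets=[
    {"claw":1,"linear":[0,0,-0.1],"rotation":[-0.006,0.001,0]},
  ],
)

```text
time: 18.0
position: [0.4827, -0.0838, 0.0878]
tool_rot: [-1.655, 0.837, 1.661]
ft_force: [-2.8, 6.4, 2.2]
grip_width: 0.244
```

```bash
python3 l.py
```

```text
t 18.0 z 0.0878 th-rest 1.033 r 0.1279 jaw-th 0.01 push 6.85 rad -1.44 Fz 2.2 w 0.244 tilt [-0.002  0.003] q [-0.38  0.1   0.52  2.02 -0.06  1.04  2.38]
rot to align [-0.007  0.002  0.   ]
```

>>> play_rows(
  targets=[
    {"claw":1,"linear":[0,0,-0.1],"rotation":[-0.004,0.001,0]},
  ],
)

```text
time: 18.08
position: [0.4833, -0.0847, 0.0878]
tool_rot: [-1.659, 0.832, 1.667]
ft_force: [-2.7, 7.6, 4.3]
grip_width: 0.242
```

```bash
python3 l.py
```

```text
t 18.08 z 0.0878 th-rest 1.041 r 0.1279 jaw-th 0.009 push 7.75 rad -2.3 Fz 4.3 w 0.242 tilt [-0.003  0.004] q [-0.37  0.1   0.52  2.01 -0.06  1.05  2.39]
rot to align [-0.007  0.003  0.   ]
```

>>> play_rows(
  targets=[
    {"claw":1,"linear":[0,0,-0.12],"rotation":[-0.003,0.002,0]},
  ],
)

```text
time: 18.17
position: [0.4838, -0.0854, 0.0878]
tool_rot: [-1.661, 0.829, 1.672]
ft_force: [-4.0, 9.3, 6.5]
grip_width: 0.244
```

```bash
python3 l.py
```

```text
t 18.17 z 0.0878 th-rest 1.048 r 0.1279 jaw-th 0.007 push 9.92 rad -2.33 Fz 6.5 w 0.244 tilt [-0.004  0.004] q [-0.37  0.1   0.52  2.01 -0.06  1.05  2.4 ]
rot to align [-0.008  0.004 -0.   ]
```

>>> play_rows(
  targets=[
    {"claw":1,"linear":[0,0,-0.06],"rotation":[0,0.002,0]},
  ],
)

```text
time: 18.25
position: [0.4835, -0.0851, 0.0878]
tool_rot: [-1.661, 0.828, 1.673]
ft_force: [-3.3, 7.8, 5.8]
grip_width: 0.243
```

```bash
python3 l.py
```

```text
t 18.25 z 0.0878 th-rest 1.045 r 0.1279 jaw-th 0.011 push 8.28 rad -1.99 Fz 5.8 w 0.243 tilt [-0.005  0.005] q [-0.37  0.1   0.52  2.01 -0.06  1.05  2.4 ]
rot to align [-0.006  0.004 -0.001]
```

Click 4: the push eased to 5.7 N at 1.01, then jumped to 9.9 N by 1.048. I'll ease slightly into the seat, then check that the hold is stable over time; camera calls advance the clock with the last target held.

>>> play_rows(
  targets=[
    {"claw":1,"linear":[0,0,-0.02],"rotation":[0,0.003,0]},
  ],
)

```text
time: 18.33
position: [0.4831, -0.0844, 0.0878]
tool_rot: [-1.663, 0.83, 1.672]
ft_force: [-0.3, 6.2, 2.3]
grip_width: 0.245
```

```bash
python3 - <<'E'
from h import *
for i in range(5):
    lev()
    for j in range(3): get_image('top')
lev();nxt(0)
E
```

```text
t 18.33 z 0.0878 th-rest 1.039 r 0.1278 jaw-th 0.017 push 5.18 rad -3.43 Fz 2.3 w 0.245 tilt [-0.004  0.003] q [-0.37  0.1   0.52  2.01 -0.06  1.05  2.39]
t 18.48 z 0.0878 th-rest 1.039 r 0.1278 jaw-th 0.017 push 5.87 rad -2.83 Fz 2.4 w 0.243 tilt [-0.004  0.003] q [-0.37  0.1   0.52  2.01 -0.06  1.05  2.39]
t 18.63 z 0.0878 th-rest 1.039 r 0.1279 jaw-th 0.017 push 6.31 rad -2.54 Fz 2.9 w 0.24 tilt [-0.004  0.003] q [-0.37  0.1   0.52  2.01 -0.06  1.05  2.39]
t 18.78 z 0.0878 th-rest 1.039 r 0.1279 jaw-th 0.017 push 5.9 rad -2.21 Fz 3.3 w 0.242 tilt [-0.004  0.003] q [-0.37  0.1   0.52  2.01 -0.06  1.05  2.39]
t 18.93 z 0.0878 th-rest 1.039 r 0.1278 jaw-th 0.017 push 6.14 rad -2.07 Fz 2.9 w 0.248 tilt [-0.004  0.003] q [-0.37  0.1   0.52  2.01 -0.06  1.05  2.39]
t 19.08 z 0.0878 th-rest 1.039 r 0.1278 jaw-th 0.017 push 6.11 rad -3.03 Fz 2.8 w 0.237 tilt [-0.004  0.003] q [-0.37  0.1   0.52  2.01 -0.06  1.05  2.39]
rot to align [ 0.011  0.003 -0.001]
```

The hold doesn't move for 0.75 s: 1.039 rad, push about 6 N. One last look before handing in.

```bash
python3 - <<'E'
from h import *
t=get_image('top');s=get_image('side')
cv2.imwrite('pics/p5.png',np.hstack([cv2.resize(s[80:330,190:440],(400,400),interpolation=cv2.INTER_CUBIC),cv2.resize(t[120:320,180:430],(400,320),interpolation=cv2.INTER_CUBIC)[:400] if 0 else cv2.resize(t[100:350,180:430],(400,400),interpolation=cv2.INTER_CUBIC)]))
E
```

```text
(no output)
```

View pics/p5.png

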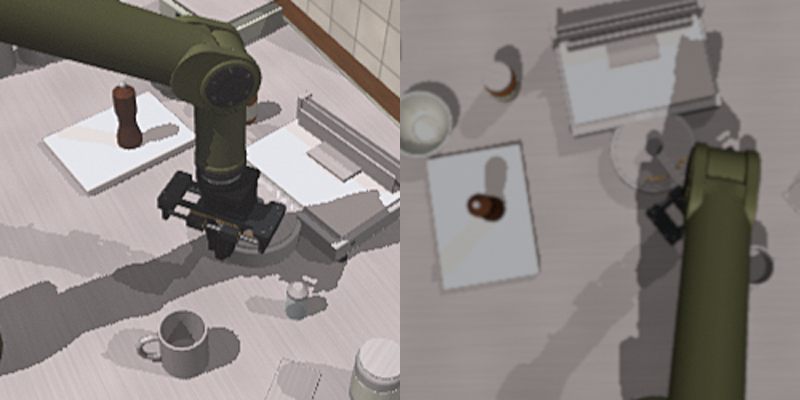

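The mill stands upright on the board, at (128,145) on the left and (485,207) on the right. The mug, shaker, jar and bowl haven't moved, and the gripper still holds the knob. Handing in.

```bash
python3 -c "
from h import *
lev();print(close_job())"
```

```text
t 19.18 z 0.0878 th-rest 1.039 r 0.1278 jaw-th 0.017 push 6.79 rad -1.95 Fz 3.5 w 0.242 tilt [-0.004  0.003] q [-0.37  0.1   0.52  2.01 -0.06  1.05  2.39]
the job is handed in; nothing more can be done
None
```

The pepper mill is standing upright on the white chopping board, and the arm is still gripping the lever's knob at the fourth click. I handed the job in at 19.2 s.

- **Clicks felt:** the push jumped at about 0.37, 0.59, 0.815 and 1.04 rad from rest. From the camera's position for stud 1, I expected 0.365, 0.585, 0.805 and 1.025.
- **Hold:** the lever sat at 1.039 rad for about 0.8 s before hand-in without moving. The push was about 6 to 7 N, against the 6.5 N given for the fourth click.
- **Last picture:** the mill is upright on the board. The mug, shaker, jar and bowl look unmoved; I didn't check the can and spatula closely.

**Disagreements and limits:**
- The final angle is about 0.014 rad past the camera's prediction. The gap grew with each click and the measured radius drifted from 126 to 128 mm, so it is probably a small error in my estimate of the lever's axis.
- The push while climbing the studs reached about 13 N, more than the task's figures suggest.
- One downward nudge after gripping the knob briefly read 35 N at the wrist. That is below the limits given.
- The wrist hid the lever in the later pictures, so the final click is confirmed by feel and arm position, not by sight.

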